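# Load a swing-out rotor bucket to balance and hang it back

## Robot

A 6-joint arm with a two-finger parallel gripper is mounted at the origin on a cart in front of the work surface, level with it; the furniture and walls round the work are solid. World frame = base frame: x ahead of the robot, y to its left, z up, the work surface at z = 0. Lengths are in m, angles in degrees, forces in N, time in s.
With the tool pointing down it reaches from about 0.375 to 0.9 m from the base axis. Payload 3.1 kg.
Tool frame: the origin (TCP) lies at the very end of the fingers, on their centre line; the grasp point (between the pads) lies 19 mm behind it; z points along the fingers, y is the line along which they close (so a half turn about z gives the same grasp; the last joint's range is limited). The gripper opens to 87 mm and grips with 3 to 60 N. Pads are 19 mm wide; open, the fingers measure 117 mm over their backs; the gripper's body (75 mm by 190 mm) begins 51 mm behind the grasp point.
Start: joints at [-75.659, 30.224, 82.088, -0, 67.689, -10.227], TCP at [0.26, -0.568, 0.196] pointing down, gripper open.
Joint ranges: [-176.69, 176.69], [-43.24, 126.21], [12.49, 139.97], [-82, 262], [0, 151.66], [-163.58, 163.58]. Speed limits (degrees/s): [159.86, 159.86, 180, 180, 180, 180].

## Interface

Orientations are given as a 3x3 rotation matrix whose columns are the frame's x, y, z axes.
In Python, from rig import bot gives the robot as it stands.
- The arm moves only by the tool move_arm, never from a script. Its argument "increments" is a list of rows, each an object with "xyz": the shift along the tool's x, y, z in mm, a list of three; "roll": the turn about the tool's z in rad; "grip": the opening in per cent of the stroke, from 0 (shut) to 100 (fully open). A call has 1 to 5 rows; each row shifts and turns the commanded pose from where the row before left it, along the tool's axes as they then stand; what a row does not reach is not made up. A row lasts 1/12 s, in which the tool goes at most 41.7 mm and 7.16 degrees, less where a joint would pass 70% of its speed; a pose out of reach is approached as far as the arm can. A call is refused whole if a number of a shift passes 41.7 or a number of a turn 0.125, either way. A call with a gripper value outside its range is refused whole. The fingers move at their own pace and stop on an object; the grip force is fixed at half the most. Time passes only in rows, so rows that do not move let the fingers close. It gives the time, the measured TCP pose, the force, the opening and the grip force at its end, in the units of the state.
- bot.read_state(): the state, without advancing time (a new reading comes with each control period).
- bot.capture(name): name is "scene" or "top" or "wrist"; returns (picture, depth): 400x640x3 uint8, red, green, blue; 400x640 float32, m along the optical axis (not along the pixel's ray), 0 where there is no reading.
- bot.camera_model(name): a dict with "intrinsics" (3x3 intrinsics, pixels), "rvec" (rotation vector, rad) and "tvec" (3), from world to camera coordinates, as OpenCV has them; the wrist camera has in their place "tool_from_camera" (4x4, takes a point from camera to tool coordinates, whose origin is the TCP and whose axes are the flange's). Camera axes: x right, y down, z forward; pixel columns grow to the right and rows downward; lengths in m; the calibration is good to about 2 mm. A picture is of the moment at which its call begins: read the wrist's pose just before it. camera_model takes no time and is no camera call.
- bot.hand_in(): hands the job in; it is judged then, once.
Trained networks look in the newest picture that a camera, given by its name, has taken for a name from the list of things; names that differ only in an ending like _2 or _b are one class to them, and where a whole thing is asked for, a point or a joint stands for the part that bears it (a point fixed in the world has none). Each returns a list of dicts, best first, with "conf" (0 to 1); they miss things now and then, are a little off and sometimes report something else, mostly with a low value. They report only what shows in the picture. A call takes as long as a camera call. They do not tell look-alikes from the thing itself.
- bot.spot_in(label, camera): "at" ([x, y, z] in m, in the coordinates of the camera as it stood for that picture, good to about 4 mm: the middle of the surface that is visible of it).
- bot.trace(label, camera): "mask" (400x640 bool, what is visible of it).
The state is a dict: "time_s": time; "joint_positions": joint angles; "qvel": joint speeds; "tau": joint torques, N m; "position": TCP position; "tcp_rot": TCP orientation; "force": force on the tool from outside, world axes, zero at the start; "moment": the same for the moment, N m; "opening": opening from 0.0 (shut) to 1.0 (fully open); "grasp_force": force on a finger pad.
Only numpy, scipy, OpenCV 4.12 (cv2) and the standard library are available. Lean on these libraries where they do the work, as an engineer would, in place of code of your own. Each camera call takes 0.05 s, during which the arm holds its last target. There are 200 camera calls.

## Task

Make the centrifuge rotor ready for a balanced spin: lift its empty bucket straight up off the rotor by the T handle without letting it swing and catch, and stand it in the black loading stand. Fill its four bores there, one item to a bore: every sample tube in the rack goes in, and any bores left over get balance blanks. Then hang the filled bucket back by its pins in the free place of the rotor, level and still; keep it upright all the while and leave the other, loaded bucket hanging where it is.

Things in the scene. Friction and masses are not known exactly. Their poses are not given: they have to be found in the camera images.
- bucket: the empty bucket: aluminium block 104 x 104 x 50 mm with four bores in its top, a round foot below, two side pins, and a steel stem up to a T handle; 118 mm tall over all, about 0.45 kg. Origin at the centre of the foot's underside; the block is 10 to 60 mm above it; x along the pins, z up
- bucket_handle (a point): the empty bucket's T handle: black bar 46 mm long (its x, the direction of the pins), 10 mm thick (its y), 20 mm high, centred at this point, which is 108 mm above the foot's underside, 58 mm above the pin axis and 48 mm above the block's top face; the bar's top is 24 mm above the tops of tubes standing in the bucket
- bucket_pins (a point): middle of the bucket's pin (trunnion) axis, 50 mm above the foot's underside; steel pins 8 mm in diameter stick out 15 mm from the block's sides at its +x and -x. Hung, the bucket swings freely about its x and comes to hang level by itself; its inner face is then 16 mm from the rotor's centre block, on which it catches if it swings
- bucket_foot (a point): centre of the underside of the bucket's foot, which is round, 64 mm in diameter, 10 mm high and chamfered below. z is the bucket's upright axis
- bore_0 (a point): one of the bucket's four bores (31 mm wide, 40 mm deep, flat floor, mouth slightly countersunk, at x and y = +-30 mm of the bucket): the point where the centre of a tube or blank lies when it stands on the bore's floor; the mouth is 3 mm above this point, the floor 37 mm below. A tube then stands 34 mm out of the block
- bore_1 (a point): one of the bucket's four bores (31 mm wide, 40 mm deep, flat floor, mouth slightly countersunk, at x and y = +-30 mm of the bucket): the point where the centre of a tube or blank lies when it stands on the bore's floor; the mouth is 3 mm above this point, the floor 37 mm below. A tube then stands 34 mm out of the block
- bore_2 (a point): one of the bucket's four bores (31 mm wide, 40 mm deep, flat floor, mouth slightly countersunk, at x and y = +-30 mm of the bucket): the point where the centre of a tube or blank lies when it stands on the bore's floor; the mouth is 3 mm above this point, the floor 37 mm below. A tube then stands 34 mm out of the block
- bore_3 (a point): one of the bucket's four bores (31 mm wide, 40 mm deep, flat floor, mouth slightly countersunk, at x and y = +-30 mm of the bucket): the point where the centre of a tube or blank lies when it stands on the bore's floor; the mouth is 3 mm above this point, the floor 37 mm below. A tube then stands 34 mm out of the block
- place_left (a point): the +y place of the rotor: the point half-way between its two pin slots, where the middle of the bucket's pin axis lies when it hangs there. x along the pin axis, y along the rotor's length, z up. The slots are open at the top, 11 mm wide at the seat, flaring to about 24 mm at the mouth 20 mm above this point
- place_right (a point): the -y place of the rotor: the point half-way between its two pin slots, where the middle of the bucket's pin axis lies when it hangs there. x along the pin axis, y along the rotor's length, z up. The slots are open at the top, 11 mm wide at the seat, flaring to about 24 mm at the mouth 20 mm above this point
- loaded_pins (a point): middle of the pin axis of the other bucket, of the same make and size but with four capped tubes already in it, hanging in one of the two places of the rotor; to be left hanging there
- rotor: dark steel two-place swing-out rotor, fixed on a bench stand: two side rails along its y (9 mm thick, 112 mm apart inside, tops about 112 mm above the bench), joined by a centre block under a nut 117 mm above the bench; origin on the bench under its middle, places at y = +-100 mm. A bucket's block goes down between the rails with 4 mm to spare each side
- stand_seat (a point): middle of the loading stand, a fixed black plate 124 x 124 mm, 20 mm high, with a round recess 70 mm wide: where the underside of the bucket's foot (bucket_foot) lies when the bucket stands in it, 10 mm above the bench; the block then rests on the plate. The bucket may stand at any yaw
- tube_rack: loose dark grey rack, 172 x 148 mm, 43 mm high, 0.6 kg, with two rows (along its x, 76 mm apart) of three pockets (52 mm apart, 30 mm wide, 34 mm deep, floor 9 mm above the bench) that hold tubes and blanks in any order; origin on the bench under its middle
- tube_0_mid (a point): sample tube, in some starts absent: straight self-standing white tube 27 mm in diameter with a wider ribbed dark grey screw cap (29 mm across, the top 18 mm), 74 mm tall over all, 35 g, standing in the rack. Point: its centre, half-way up (37 mm above its foot); z along the tube to the cap
- tube_1_mid (a point): sample tube, in some starts absent: straight self-standing white tube 27 mm in diameter with a wider ribbed dark grey screw cap (29 mm across, the top 18 mm), 74 mm tall over all, 35 g, standing in the rack. Point: its centre, half-way up (37 mm above its foot); z along the tube to the cap
- tube_2_mid (a point): sample tube, in some starts absent: straight self-standing white tube 27 mm in diameter with a wider ribbed dark grey screw cap (29 mm across, the top 18 mm), 74 mm tall over all, 35 g, standing in the rack. Point: its centre, half-way up (37 mm above its foot); z along the tube to the cap
- tube_3_mid (a point): sample tube, in some starts absent: straight self-standing white tube 27 mm in diameter with a wider ribbed dark grey screw cap (29 mm across, the top 18 mm), 74 mm tall over all, 35 g, standing in the rack. Point: its centre, half-way up (37 mm above its foot); z along the tube to the cap
- blank_0_mid (a point): balance blank, always present: turned white plug, 27 mm in diameter for the lower 40 mm, above 44 mm a narrower plain neck 17 mm across; 74 mm tall over all, 40 g, standing on the bench. Point: its centre, half-way up (37 mm above its foot; the neck is 7 to 37 mm above this point)
- blank_1_mid (a point): balance blank, always present: turned white plug, 27 mm in diameter for the lower 40 mm, above 44 mm a narrower plain neck 17 mm across; 74 mm tall over all, 40 g, standing on the bench. Point: its centre, half-way up (37 mm above its foot; the neck is 7 to 37 mm above this point)
Things that resemble listed ones, but are neither listed nor needed, are in the scene too. Leave any blue look-alike of the part that bears tube_1_mid alone. Leave any blue look-alike of the part that bears tube_0_mid alone.

How it is judged:
By the outcome, as a careful person would: the job done as asked, in the order asked, and still so for the second after the job is handed in, with the robot touching nothing.
Of tube_0, tube_1, tube_2, tube_3 only 2 to 4 are there at a start; the rules pass over those that are not, and their reading is None.
At some moment in a run one of tube_rack may be knocked a few centimetres aside while the robot is not near it.
It also fails if it takes over 210 s, if anything falls off the work surface, if the arm or the gripper's body presses on something with over 40 N, if the wrist force passes 120 N, or if a joint passes its speed limit or range.

## Working session

There is one attempt and no reset: what is moved stays moved. The work goes in short steps, Python scripts to look and compute and a tool call to move; the robot and the scene stay as the last step left them, time stands still between calls to the robot, and variables do not carry over. Pictures are saved under pics/ and viewed, at most 14 in all, crops included, and the job is handed in when it is done.

Besides the shell and the picture viewer there is one more tool, called after ">>>" in YAML: its name, and indented under it one key for each argument. move_arm: Moves the arm, as the interface text tells. Its arguments: {"type":"object","properties":{"increments":{"type":"array"}},"required":["increments"]}

```bash
ls; mkdir -p pics
cat > h.py <<'E'
import numpy as np, cv2
from rig import bot
def cam(name):
    """returns img, depth, K, T (world_from_cam 4x4)"""
    s=bot.read_state(); m=bot.camera_model(name); img,d=bot.capture(name)
    K=np.array(m["intrinsics"]); T=np.eye(4)
    if "rvec" in m:
        R=cv2.Rodrigues(np.array(m["rvec"],float))[0]; t=np.array(m["tvec"],float).ravel()
        T[:3,:3]=R.T; T[:3,3]=-R.T@t
    else:
        W=np.eye(4); W[:3,:3]=s["tcp_rot"]; W[:3,3]=s["position"]
        T=W@np.array(m["tool_from_camera"])
    return img,d,K,T
def cloud(d,K,T):
    v,u=np.mgrid[:d.shape[0],:d.shape[1]]
    P=np.stack([(u-K[0,2])/K[0,0]*d,(v-K[1,2])/K[1,1]*d,d],-1)
    W=P@T[:3,:3].T+T[:3,3]; W[d<=0]=np.nan
    return W
def save(n,img): cv2.imwrite(f"pics/{n}.png",cv2.cvtColor(img,cv2.COLOR_RGB2BGR))
def w(T,p): return (T@np.r_[p,1])[:3]
E
python3 - <<'E'
from h import *
for n in("scene","top"):
    i,d,K,T=cam(n); save(n+"0",i); np.savez(f"{n}0.npz",i=i,d=d,K=K,T=T); print(n,K[0,0],T.round(3))
s=bot.read_state(); print(s["position"],np.round(s["tcp_rot"],3),s["opening"])
for l in("bucket","bucket_handle","loaded_pins","rotor","stand_seat","tube_rack","tube_0_mid","blank_0_mid"):
  for c in("top",):
    print(l,[(w(T,r["at"]).round(3).tolist(),round(r["conf"],2)) for r in bot.spot_in(l,c)[:7]])
E
```

```text
pics
scene 378.284162301101 [[-0.773 -0.327  0.544 -0.117]
 [-0.635  0.414 -0.653  0.8  ]
 [-0.012 -0.85  -0.527  0.772]
 [ 0.     0.     0.     1.   ]]
top 453.9941448840088 [[ 0.024 -0.997  0.08   0.447]
 [-1.    -0.023  0.006  0.003]
 [-0.004 -0.08  -0.997  1.225]
 [ 0.     0.     0.     1.   ]]
[ 0.25971866 -0.56766349  0.19486486] [[ 0.909  0.416 -0.001]
 [ 0.416 -0.909  0.002]
 [ 0.    -0.002 -1.   ]] 0.998609761072176
bucket [([0.544, 0.063, 0.101], 0.69)]
bucket_handle [([0.543, 0.063, 0.101], 0.64), ([0.452, 0.353, 0.083], 0.64)]
loaded_pins [([0.553, -0.133, 0.098], 0.96)]
rotor [([0.547, -0.035, 0.103], 0.78)]
stand_seat [([0.479, -0.333, 0.017], 0.94)]
tube_rack [([0.492, 0.302, 0.041], 0.94)]
tube_0_mid [([0.662, 0.349, 0.069], 0.6), ([0.548, 0.331, 0.082], 0.55)]
blank_0_mid [([0.5, 0.339, 0.053], 0.66)]
```

View pics/top0.png

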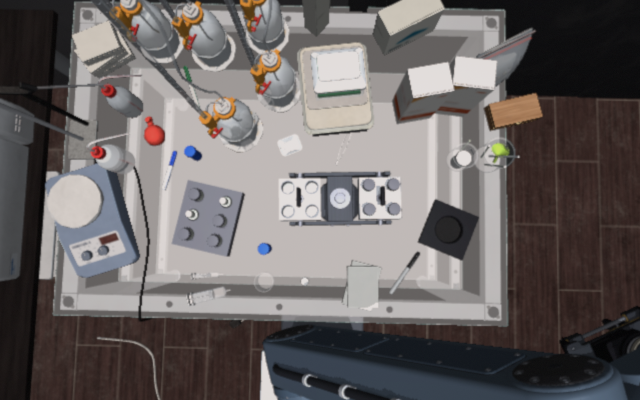

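View pics/scene0.png

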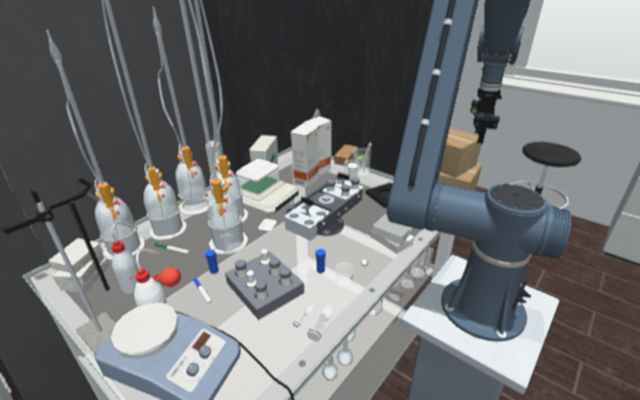

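The top picture shows the empty bucket in the left place at about (299,198), with its handle at (299,198). The loaded bucket is at (380,198), the stand at (447,229) and the rack at (208,218). The blue look-alikes are at (192,153) and (264,248). Next I'll enlarge the rack and rotor.

Run:
```python
from h import *
z=np.load("top0.npz"); i=z["i"]
a=cv2.resize(i[170:265,160:280],None,fx=4,fy=4,interpolation=cv2.INTER_CUBIC)
b=cv2.resize(i[160:255,265:415],None,fx=4,fy=4,interpolation=cv2.INTER_CUBIC)[:, :320]
c=np.hstack([a,b]); save("crop0",c)
W=cloud(z["d"],z["K"],z["T"])
np.set_printoptions(suppress=True,precision=3)
for n,m in (("rack",(slice(175,262),slice(165,250))),):
  w_=W[m]; sel=w_[...,2]>0.06; 
  k,l,st,ce=cv2.connectedComponentsWithStats(sel.astype(np.uint8))
  for q in range(1,k):
    p=w_[l==q]; print(q,len(p),ce[q]+[165,175],np.median(p,0),p[:,2].max())
```

```text
1 125 [193.96  194.184] [0.552 0.332 0.081] 0.0880402762607555
2 46 [222.913 200.978] [0.536 0.258 0.08 ] 0.08578073581366685
3 51 [189.137 214.098] [0.501 0.342 0.08 ] 0.08541214610297643
4 121 [217.917 220.62 ] [0.485 0.268 0.082] 0.08712181933982555
5 127 [183.874 233.882] [0.45  0.353 0.081] 0.08782756538781356
6 125 [212.912 240.6  ] [0.434 0.278 0.081] 0.08630419403595968
```

View pics/crop0.png

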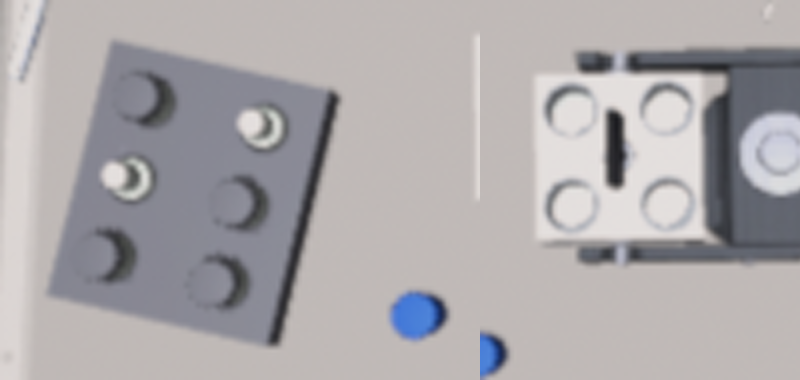

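Four wide grey caps (tubes) are in the rack at (194,194), (218,221), (184,234) and (213,241). Two narrow-necked blanks are at (223,201) and (189,214). So all four bores get tubes and no blanks are needed. The left bucket's four bores are empty, so it's the one to lift. The right bucket has capped tubes, and the blue ones are look-alikes.

```bash
cat >> h.py <<'E'
np.set_printoptions(suppress=True,precision=4)
def plan(xyz,yaw=None):
    """tool-axis shift (mm) and roll (rad) to bring the TCP to xyz, tool x at world yaw (deg), if shift is done before roll"""
    s=bot.read_state(); R=np.array(s["tcp_rot"]); d=R.T@(np.array(xyz)-s["position"])*1000
    y0=np.degrees(np.arctan2(R[1,0],R[0,0])); r=0 if yaw is None else -np.radians((yaw-y0+90)%180-90)
    print("shift",d.round(1),"roll",round(r,4),"yaw0",round(y0,2),"pos",np.round(s["position"],4),"t",round(s["time_s"],2))
E
python3 - <<'E'
from h import *
z=np.load("top0.npz"); W=cloud(z["d"],z["K"],z["T"])
def comp(r0,r1,c0,c1,lo,hi,mn=15):
  w_=W[r0:r1,c0:c1]; sel=(w_[...,2]>lo)&(w_[...,2]<hi)
  k,l,st,ce=cv2.connectedComponentsWithStats(sel.astype(np.uint8))
  for q in range(1,k):
    p=w_[l==q]
    if len(p)>mn: print(len(p),ce[q]+[c0,r0],"mean",p.mean(0),"minrect",cv2.minAreaRect((p[:,:2]*1000).astype(np.float32)))
print("handle");comp(165,230,270,330,.13,.2)
print("loaded handle");comp(165,230,350,410,.152,.2)
print("block top");comp(165,230,270,325,.092,.108)
print("rails");comp(165,230,290,400,.108,.116)
print("stand");comp(190,265,410,490,.012,.03)
print(bot.camera_model("wrist"))
plan([0.544,0.063,0.30],0)
E
```

```text
handle
94 [298.0213 197.117 ] mean [0.5432 0.0636 0.1569] minrect ((542.5973510742188, 63.757389068603516), (44.4779167175293, 9.643186569213867), 1.6219385862350464)
loaded handle
86 [382.2674 195.407 ] mean [ 0.5517 -0.1351  0.1581] minrect ((551.67041015625, -134.78211975097656), (45.16542053222656, 9.794479370117188), 0.801792323589325)
block top
1292 [299.5464 198.9605] mean [0.5438 0.063  0.1005] minrect ((543.3059692382812, 61.8421516418457), (114.92564392089844, 133.2128143310547), 89.10926055908203)
rails
211 [341.8578 173.7536] mean [ 0.6079 -0.0406  0.1105] minrect ((607.6453857421875, -33.55224609375), (9.135262489318848, 178.45179748535156), 2.237290143966675)
16 [386.1875 173.1875] mean [ 0.6118 -0.1502  0.1106] minrect ((612.29931640625, -149.85714721679688), (5.153593063354492, 14.557901382446289), 1.7373590469360352)
47 [339.4255 199.9574] mean [ 0.5425 -0.0358  0.1128] minrect ((545.427490234375, -38.071929931640625), (17.96725845336914, 39.8543701171875), 34.44596481323242)
20 [292.4 223.7] mean [0.4815 0.0783 0.1101] minrect ((482.0436706542969, 78.075439453125), 
[... 284 characters left out ...]
191] minrect ((478.81134033203125, -329.1693115234375), (125.60797882080078, 124.83414459228516), 68.51209259033203)
22 [413.5909 258.8636] mean [ 0.399  -0.2388  0.0138] minrect ((398.30078125, -238.88470458984375), (9.869641304016113, 28.79354476928711), 51.536190032958984)
{'intrinsics': array([[331.7565,   0.    , 321.0037],
       [  0.    , 331.7565, 200.401 ],
       [  0.    ,   0.    ,   1.    ]]), 'tool_from_camera': array([[-0.001 , -0.9691, -0.2468,  0.068 ],
       [ 1.    , -0.0009, -0.0006,  0.0009],
       [ 0.0004, -0.2468,  0.9691, -0.1883],
       [ 0.    ,  0.    ,  0.    ,  1.    ]])}
shift [ 520.9 -456.1 -104.2] roll 0.4288 yaw0 24.57 pos [ 0.2599 -0.5684  0.1957] t 0.5
```

>>> move_arm:
  increments:
    - {"xyz": [26, -22.8, -20.8], "roll": 0, "grip": 100}
    - {"xyz": [26, -22.8, -20.8], "roll": 0, "grip": 100}
    - {"xyz": [26, -22.8, -20.8], "roll": 0, "grip": 100}
    - {"xyz": [26, -22.8, -20.8], "roll": 0, "grip": 100}
    - {"xyz": [26, -22.8, -20.8], "roll": 0, "grip": 100}

```text
time_s: 0.92
position: [0.331, -0.4091, 0.3006]
tcp_rot: [[0.91, 0.415, 0.0], [0.415, -0.91, 0.0], [0.0, -0.0, -1.0]]
force: [0.9, 0.4, -0.1]
opening: 0.996
grasp_force: 0.0
```

>>> move_arm:
  increments:
    - {"xyz": [26, -22.8, 0], "roll": 0, "grip": 100}
    - {"xyz": [26, -22.8, 0], "roll": 0, "grip": 100}
    - {"xyz": [26, -22.8, 0], "roll": 0, "grip": 100}
    - {"xyz": [26, -22.8, 0], "roll": 0, "grip": 100}
    - {"xyz": [26, -22.8, 0], "roll": 0, "grip": 100}

```text
time_s: 1.33
position: [0.4019, -0.2513, 0.3001]
tcp_rot: [[0.91, 0.415, 0.001], [0.415, -0.91, -0.001], [0.0, 0.001, -1.0]]
force: [0.0, -0.4, 0.6]
opening: 0.999
grasp_force: 0.0
```

>>> move_arm:
  increments:
    - {"xyz": [26, -22.8, 0], "roll": 0, "grip": 100}
    - {"xyz": [26, -22.8, 0], "roll": 0, "grip": 100}
    - {"xyz": [26, -22.8, 0], "roll": 0, "grip": 100}
    - {"xyz": [26, -22.8, 0], "roll": 0, "grip": 100}
    - {"xyz": [26, -22.8, 0], "roll": 0, "grip": 100}

```text
time_s: 1.75
position: [0.4728, -0.0935, 0.3]
tcp_rot: [[0.909, 0.416, 0.001], [0.416, -0.909, -0.0], [0.0, 0.001, -1.0]]
force: [0.4, -0.2, 0.1]
opening: 1.0
grasp_force: 0.0
```

>>> move_arm:
  increments:
    - {"xyz": [26, -22.8, 0], "roll": 0, "grip": 100}
    - {"xyz": [26, -22.8, 0], "roll": 0, "grip": 100}
    - {"xyz": [26, -22.8, 0], "roll": 0, "grip": 100}
    - {"xyz": [26, -22.8, 0], "roll": 0, "grip": 100}
    - {"xyz": [26, -22.8, 0], "roll": 0, "grip": 100}

```text
time_s: 2.17
position: [0.5436, 0.0643, 0.3]
tcp_rot: [[0.909, 0.416, 0.0], [0.416, -0.909, -0.0], [0.0, 0.0, -1.0]]
force: [0.5, -1.5, 1.2]
opening: 1.0
grasp_force: 0.0
```

>>> move_arm:
  increments:
    - {"xyz": [0, 0, 0], "roll": 0.1, "grip": 100}
    - {"xyz": [0, 0, 0], "roll": 0.1, "grip": 100}
    - {"xyz": [0, 0, 0], "roll": 0.1, "grip": 100}
    - {"xyz": [0, 0, 0], "roll": 0.089, "grip": 100}
    - {"xyz": [0, 0, 0], "roll": 0, "grip": 100}

```text
time_s: 2.58
position: [0.5432, 0.0628, 0.2998]
tcp_rot: [[0.999, 0.039, 0.0], [0.039, -0.999, -0.0], [0.0, 0.0, -1.0]]
force: [-1.2, -0.3, -0.7]
opening: 1.002
grasp_force: 0.0
```

Tracking is accurate. Next is a close look with the wrist camera.

```bash
cat >> h.py <<'E'
def comps(W,lo,hi,mn=40,box=None,img=None):
    sel=(W[...,2]>lo)&(W[...,2]<hi)
    if box: sel&=(W[...,0]>box[0])&(W[...,0]<box[1])&(W[...,1]>box[2])&(W[...,1]<box[3])
    k,l,st,ce=cv2.connectedComponentsWithStats(sel.astype(np.uint8)); out=[]
    for q in range(1,k):
        p=W[l==q]
        if len(p)>=mn:
            r=cv2.minAreaRect((p[:,:2]*1000).astype(np.float32)); out.append((len(p),p.mean(0),r))
            print(len(p),"px",ce[q].round(),"mean",p.mean(0).round(4),"rect",np.round(r[0],1),np.round(r[1],1),round(r[2],2))
    return out
E
python3 - <<'E'
from h import *
i,d,K,T=cam("wrist"); save("wr1",i); W=cloud(d,K,T)
np.savez("wr1.npz",i=i,d=d,K=K,T=T)
print("handle");comps(W,.145,.2)
print("rails");comps(W,.106,.113)
print("block");comps(W,.095,.1045,box=(.45,.64,.0,.12))
print([(w(T,r["at"]).round(4),r["conf"]) for r in bot.spot_in("bucket_handle","wrist")])
E
```

```text
handle
589 px [88. 11.] mean [0.6883 0.2606 0.1833] rect [687.7 263.2] [36.2 18. ] 84.71
417 px [144.   4.] mean [0.704  0.23   0.1513] rect [704.  231.8] [ 8.6 47.6] 3.67
444 px [320. 180.] mean [0.5487 0.0632 0.1584] rect [547.9  63.1] [44.9  9.3] 2.07
717 px [514. 180.] mean [ 0.5559 -0.1338  0.1554] rect [ 555.4 -135.4] [45.  10.9] 3.24
rails
184 px [179.  18.] mean [0.7042 0.2151 0.1095] rect [703.6 217.6] [10.8 60. ] 26.71
118 px [304. 119.] mean [0.6069 0.0833 0.1099] rect [606.8  83.3] [ 7.6 16.8] 2.01
1286 px [410. 119.] mean [ 0.6112 -0.0331  0.1101] rect [611.2 -33.3] [  7.6 178.8] 2.16
129 px [516. 119.] mean [ 0.6157 -0.1505  0.1096] rect [ 615.6 -151.3] [ 7.6 17.1] 2.31
78 px [515. 145.] mean [ 0.5876 -0.1547  0.1096] rect [ 587.5 -156.7] [ 9.8 25.3] 80.53
53 px [461. 145.] mean [ 0.5857 -0.0943  0.1096] rect [585.1 -95.1] [ 6.9 22.9] 81.3
717 px [406. 172.] mean [ 0.5524 -0.0357  0.1069] rect [551.7 -36.2] [49.8 49.8] 75.74
51 px [457. 194.] mean [ 0.5288 -0.0977  0.1094] rect [527.8 -99.1] [ 8.2 24.3] 64.03
109 px [306. 222.] mean [0.4871 0.0787 0.1095] rect [486.5  78.5] [ 8.8 16.9] 4.74
1184 px [403. 223.] mean [ 0.4915 -0.038   0.1097] rect [491.1 -37.9] [  9.2 179.8] 2.13
101 px [501. 222.] mean [ 0.4963 -0.1551  0.1092] rect [ 495.9 -155.5] [ 7.8 16.1] 4.39
block
5515 px [321. 171.] mean [0.5478 0.0628 0.1009] rect [547.7  63.1] [131. 112.] 7.05
[(array([0.5496, 0.0662, 0.1023]), 0.85)]
```

View pics/wr1.png

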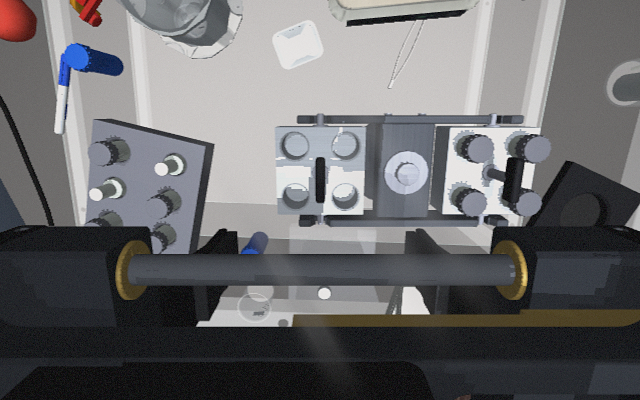

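>>> move_arm:
  increments:
    - {"xyz": [2.8, -0.3, 30], "roll": 0, "grip": 100}
    - {"xyz": [0, 0, 30], "roll": 0, "grip": 100}
    - {"xyz": [0, 0, 30], "roll": 0, "grip": 80}
    - {"xyz": [0, 0, 30], "roll": 0, "grip": 60}
    - {"xyz": [0, 0, 20], "roll": 0, "grip": 50}

```text
time_s: 3.1
position: [0.5445, 0.0629, 0.1573]
tcp_rot: [[0.999, 0.042, -0.003], [0.042, -0.999, 0.0], [-0.003, -0.0, -1.0]]
force: [0.1, 0.2, -0.2]
opening: 0.857
grasp_force: 0.0
```

>>> move_arm:
  increments:
    - {"xyz": [0, 0, 15], "roll": 0, "grip": 45}
    - {"xyz": [0, 0, 10], "roll": 0, "grip": 40}
    - {"xyz": [0, 0, 6], "roll": 0, "grip": 40}
    - {"xyz": [0, 0, 0], "roll": 0, "grip": 30}
    - {"xyz": [0, 0, 0], "roll": 0, "grip": 25}

```text
time_s: 3.52
position: [0.5466, 0.0629, 0.1293]
tcp_rot: [[0.999, 0.04, 0.001], [0.04, -0.999, -0.0], [0.001, 0.0, -1.0]]
force: [0.4, -0.0, 0.4]
opening: 0.476
grasp_force: 0.0
```

>>> move_arm:
  increments:
    - {"xyz": [0, 0, 0], "roll": 0, "grip": 20}
    - {"xyz": [0, 0, 0], "roll": 0, "grip": 15}
    - {"xyz": [0, 0, 0], "roll": 0, "grip": 10}
    - {"xyz": [0, 0, 0], "roll": 0, "grip": 5}
    - {"xyz": [0, 0, 0], "roll": 0, "grip": 0}

```text
time_s: 3.93
position: [0.5463, 0.063, 0.1292]
tcp_rot: [[0.999, 0.04, 0.001], [0.04, -0.999, -0.0], [0.001, 0.0, -1.0]]
force: [0.2, -0.0, 2.6]
opening: 0.107
grasp_force: 30.0
```

>>> move_arm:
  increments:
    - {"xyz": [0, 0, 0], "roll": 0, "grip": 0}
    - {"xyz": [0, 0, 0], "roll": 0, "grip": 0}
    - {"xyz": [0, 0, 0], "roll": 0, "grip": 0}
    - {"xyz": [0, 0, 0], "roll": 0, "grip": 0}
    - {"xyz": [0, 0, 0], "roll": 0, "grip": 0}

```text
time_s: 4.35
position: [0.5463, 0.0629, 0.1291]
tcp_rot: [[0.999, 0.04, 0.001], [0.04, -0.999, -0.0], [0.001, 0.0, -1.0]]
force: [0.1, 0.7, 4.9]
opening: 0.106
grasp_force: 30.0
```

>>> move_arm:
  increments:
    - {"xyz": [0, 0, -1], "roll": 0, "grip": 0}
    - {"xyz": [0, 0, -2], "roll": 0, "grip": 0}
    - {"xyz": [0, 0, -3], "roll": 0, "grip": 0}
    - {"xyz": [0, 0, -4], "roll": 0, "grip": 0}
    - {"xyz": [0, 0, -5], "roll": 0, "grip": 0}

```text
time_s: 4.77
position: [0.545, 0.063, 0.1431]
tcp_rot: [[0.999, 0.04, -0.003], [0.04, -0.999, 0.0], [-0.003, -0.0, -1.0]]
force: [0.7, -0.0, -6.0]
opening: 0.103
grasp_force: 30.0
```

>>> move_arm:
  increments:
    - {"xyz": [0, 0, -6], "roll": 0, "grip": 0}
    - {"xyz": [0, 0, -6], "roll": 0, "grip": 0}
    - {"xyz": [0, 0, -6], "roll": 0, "grip": 0}
    - {"xyz": [0, 0, -6], "roll": 0, "grip": 0}
    - {"xyz": [0, 0, -6], "roll": 0, "grip": 0}

```text
time_s: 5.18
position: [0.546, 0.063, 0.1746]
tcp_rot: [[0.999, 0.04, 0.0], [0.04, -0.999, -0.0], [0.0, 0.0, -1.0]]
force: [-0.1, 0.4, -6.2]
opening: 0.103
grasp_force: 30.0
```

>>> move_arm:
  increments:
    - {"xyz": [0, 0, -10], "roll": 0, "grip": 0}
    - {"xyz": [0, 0, -15], "roll": 0, "grip": 0}
    - {"xyz": [0, 0, -20], "roll": 0, "grip": 0}
    - {"xyz": [0, 0, -20], "roll": 0, "grip": 0}
    - {"xyz": [0, 0, -20], "roll": 0, "grip": 0}

```text
time_s: 5.6
position: [0.5456, 0.063, 0.2602]
tcp_rot: [[0.999, 0.04, -0.0], [0.04, -0.999, 0.0], [-0.0, -0.0, -1.0]]
force: [0.5, -0.2, -6.3]
opening: 0.103
grasp_force: 30.0
```

>>> move_arm:
  increments:
    - {"xyz": [0, 0, -20], "roll": 0, "grip": 0}
    - {"xyz": [0, 0, -15], "roll": 0, "grip": 0}
    - {"xyz": [0, 0, -5], "roll": 0, "grip": 0}
    - {"xyz": [0, 0, 0], "roll": 0, "grip": 0}
    - {"xyz": [0, 0, 0], "roll": 0, "grip": 0}

```text
time_s: 6.02
position: [0.5454, 0.063, 0.2985]
tcp_rot: [[0.999, 0.04, -0.001], [0.04, -0.999, 0.0], [-0.001, -0.0, -1.0]]
force: [-0.2, -0.4, -5.2]
opening: 0.103
grasp_force: 30.0
```

Run:
```python
from h import *
i,d,K,T=cam("wrist"); save("wr2",i); W=cloud(d,K,T)
np.savez("wr2.npz",i=i,d=d,K=K,T=T); s=bot.read_state(); print(s["moment"],s["force"])
print("handle");comps(W,.28,.36)
print("blocktop");comps(W,.252,.27)
plan([.479,-.331,.289])
```

```text
[-0.0259  0.1038  0.0193] [ 0.029   1.3439 -5.7709]
handle
1955 px [321. 234.] mean [0.5579 0.0628 0.3336] rect [556.2  62.5] [24.2 22.2] 43.27
56 px [322. 287.] mean [0.5257 0.0615 0.3279] rect [525.9  61.5] [3.6 8. ] 2.17
blocktop
4101 px [355. 174.] mean [0.5762 0.0409 0.2675] rect [577.1  62.1] [115.8  69.2] 75.25
767 px [275. 178.] mean [0.5714 0.0949 0.2655] rect [575.3  92.9] [36.7 36.7] 76.37
112 px [320. 294.] mean [0.4842 0.0609 0.2637] rect [485.4  61.1] [12.6  7.8] 6.3
shift [-81.4 391.1   8.8] roll 0 yaw0 2.28 pos [0.5448 0.063  0.2977] t 6.07
```

View pics/wr2.png

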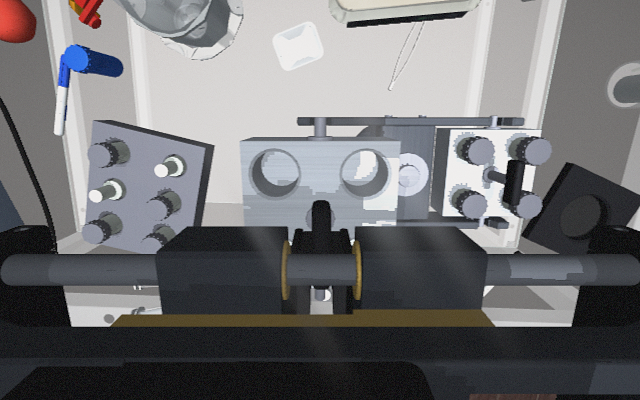

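The bucket hangs level in the gripper and clear of everything. The wrist image shows its front bores at (273,173) and (366,173), and the stand is partly visible at (585,215). I'll carry it to just short of the stand and measure the stand there.

>>> move_arm:
  increments:
    - {"xyz": [-5, 10, 0], "roll": 0, "grip": 0}
    - {"xyz": [-9, 20, 0], "roll": 0, "grip": 0}
    - {"xyz": [-12, 26, 0], "roll": 0, "grip": 0}
    - {"xyz": [-12, 26, 0], "roll": 0, "grip": 0}
    - {"xyz": [-12, 26, 0], "roll": 0, "grip": 0}

```text
time_s: 6.48
position: [0.4985, -0.0482, 0.2975]
tcp_rot: [[0.999, 0.041, -0.003], [0.041, -0.999, 0.0], [-0.003, -0.0, -1.0]]
force: [1.3, -0.8, -5.5]
opening: 0.106
grasp_force: 30.0
```

>>> move_arm:
  increments:
    - {"xyz": [-12, 26, 0], "roll": 0, "grip": 0}
    - {"xyz": [-12, 26, 0], "roll": 0, "grip": 0}
    - {"xyz": [-12, 26, 0], "roll": 0, "grip": 0}
    - {"xyz": [-12, 26, 0], "roll": 0, "grip": 0}
    - {"xyz": [-12, 26, 0], "roll": 0, "grip": 0}

```text
time_s: 6.9
position: [0.4436, -0.1805, 0.2977]
tcp_rot: [[0.999, 0.04, -0.002], [0.04, -0.999, 0.001], [-0.002, -0.001, -1.0]]
force: [0.2, -0.5, -5.7]
opening: 0.104
grasp_force: 30.0
```

>>> move_arm:
  increments:
    - {"xyz": [-12, 26, 0], "roll": 0, "grip": 0}
    - {"xyz": [-12, 26, 0], "roll": 0, "grip": 0}
    - {"xyz": [-12, 26, 0], "roll": 0, "grip": 0}
    - {"xyz": [-12, 26, 0], "roll": 0, "grip": 0}
    - {"xyz": [-12, 16, 0], "roll": 0, "grip": 0}

```text
time_s: 7.32
position: [0.3887, -0.3046, 0.2978]
tcp_rot: [[0.999, 0.038, -0.001], [0.038, -0.999, -0.001], [-0.002, 0.001, -1.0]]
force: [-0.6, -0.9, -5.2]
opening: 0.104
grasp_force: 30.1
```

>>> move_arm:
  increments:
    - {"xyz": [-8, 8, 0], "roll": 0, "grip": 0}
    - {"xyz": [-4, 3, 0], "roll": 0, "grip": 0}
    - {"xyz": [0, 0, 0], "roll": 0, "grip": 0}
    - {"xyz": [0, 0, 0], "roll": 0, "grip": 0}
    - {"xyz": [0, 0, 0], "roll": 0, "grip": 0}

```text
time_s: 7.73
position: [0.3792, -0.3116, 0.2986]
tcp_rot: [[0.999, 0.041, 0.0], [0.041, -0.999, 0.001], [0.0, -0.001, -1.0]]
force: [-0.4, 0.6, -4.7]
opening: 0.107
grasp_force: 30.0
```

Run:
```python
from h import *
i,d,K,T=cam("wrist"); save("wr3",i); W=cloud(d,K,T)
np.savez("wr3.npz",i=i,d=d,K=K,T=T); s=bot.read_state(); p=np.array(s["position"]); print(p,s["moment"],s["force"])
print("stand");comps(W,.013,.028,box=(.37,.6,-.45,-.22))
print("recess");comps(W,.004,.0135,box=(.42,.54,-.39,-.27),mn=200)
b=(W[...,2]>.255)&(W[...,2]<.28)&(W[...,1]>p[1]-.06)&(W[...,1]<p[1]+.06)
P=W[b]; A=np.c_[P[:,:2]-p[:2],np.ones(len(P))]; c=np.linalg.lstsq(A,P[:,2],rcond=None)[0]; print("block plane slopes deg",np.degrees(c[:2]),c[2],len(P), "max x rel",np.percentile(P[:,0]-p[0],[99,99.9]), np.percentile(P[:,1]-p[1],[.2,99.8]))
```

```text
[ 0.3793 -0.3117  0.2987] [0.038  0.0386 0.0547] [ 0.2273  0.1493 -5.5816]
stand
6312 px [338.  83.] mean [ 0.4902 -0.3297  0.0192] rect [ 482.5 -330.1] [124.1 124.2] 68.59
recess
block plane slopes deg [-1.0114  0.9147] 0.26990347769513384 11020 max x rel [0.0617 0.0669] [-0.051   0.0535]
```

View pics/wr3.png

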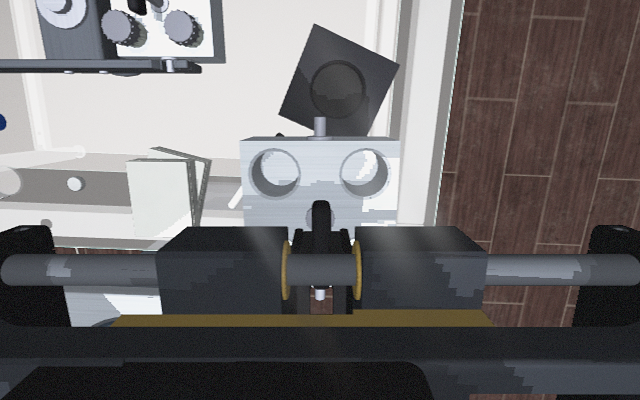

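The stand's recess is at pixel (337,88). Both cameras give nearly the same handle-to-stand shift, (-64.5, -393) mm. Adding that to the pose where I gripped the handle puts the TCP target at (0.4818, -0.330), with the bucket seated at z of about 0.098.

>>> move_arm:
  increments:
    - {"xyz": [12, 3, 0], "roll": 0, "grip": 0}
    - {"xyz": [25, 6, 0], "roll": 0, "grip": 0}
    - {"xyz": [30, 6, 0], "roll": 0, "grip": 0}
    - {"xyz": [22, 5, 0], "roll": 0, "grip": 0}
    - {"xyz": [12.7, 2.4, 0], "roll": 0, "grip": 0}

```text
time_s: 8.2
position: [0.486, -0.3315, 0.2988]
tcp_rot: [[0.999, 0.042, 0.004], [0.042, -0.999, -0.001], [0.004, 0.001, -1.0]]
force: [1.0, 0.2, -5.5]
opening: 0.105
grasp_force: 30.0
```

>>> move_arm:
  increments:
    - {"xyz": [0, 0, 15], "roll": 0, "grip": 0}
    - {"xyz": [0, 0, 30], "roll": 0, "grip": 0}
    - {"xyz": [0, 0, 35], "roll": 0, "grip": 0}
    - {"xyz": [0, 0, 35], "roll": 0, "grip": 0}
    - {"xyz": [0, 0, 30], "roll": 0, "grip": 0}

```text
time_s: 8.62
position: [0.4826, -0.3302, 0.1516]
tcp_rot: [[0.999, 0.041, 0.0], [0.041, -0.999, 0.001], [0.0, -0.001, -1.0]]
force: [0.5, 0.8, -5.9]
opening: 0.113
grasp_force: 30.0
```

>>> move_arm:
  increments:
    - {"xyz": [0, 0, 20], "roll": 0, "grip": 0}
    - {"xyz": [0, 0, 10], "roll": 0, "grip": 0}
    - {"xyz": [0, 0, 5], "roll": 0, "grip": 0}
    - {"xyz": [0, 0, 0], "roll": 0, "grip": 0}
    - {"xyz": [0, 0, 0], "roll": 0, "grip": 0}

```text
time_s: 9.03
position: [0.4828, -0.3321, 0.1199]
tcp_rot: [[0.999, 0.04, 0.002], [0.04, -0.999, -0.002], [0.002, 0.002, -1.0]]
force: [-0.4, 0.5, -4.4]
opening: 0.107
grasp_force: 30.0
```

Run:
```python
from h import *
plan([.4818,-.330,.098])
i,d,K,T=cam("top"); W=cloud(d,K,T); print("stand");comps(W,.012,.03,box=(.37,.6,-.45,-.22))
comps(W,.06,.09,box=(.37,.6,-.45,-.22))
```

```text
shift [-0.9 -2.2 21.9] roll 0 yaw0 2.31 pos [ 0.4828 -0.3321  0.1199] t 9.03
stand
109 px [440. 205.] mean [ 0.5439 -0.3064  0.0191] rect [ 546.8 -309.5] [22.9 57.5] 7.29
280 px [427. 233.] mean [ 0.4678 -0.2717  0.0191] rect [ 477.5 -266.4] [98.1 36.8] 1.25
47 px [445. 251.] mean [ 0.421  -0.3214  0.0195] rect [ 419.1 -318.8] [10.8 37. ] 1.48
80 px [434. 229.] mean [ 0.4781 -0.279   0.0701] rect [ 478.6 -279.1] [103.1   2.4] 1.81
```

>>> move_arm:
  increments:
    - {"xyz": [-0.8, -2, 4], "roll": 0, "grip": 0}
    - {"xyz": [0, 0, 4], "roll": 0, "grip": 0}
    - {"xyz": [0, 0, 3], "roll": 0, "grip": 0}
    - {"xyz": [0, 0, 3], "roll": 0, "grip": 0}
    - {"xyz": [0, 0, 2], "roll": 0, "grip": 0}

```text
time_s: 9.5
position: [0.4803, -0.3294, 0.1025]
tcp_rot: [[0.999, 0.04, -0.0], [0.04, -0.999, 0.0], [-0.0, -0.0, -1.0]]
force: [-0.3, -1.0, -4.4]
opening: 0.101
grasp_force: 30.0
```

>>> move_arm:
  increments:
    - {"xyz": [0, 0, 2], "roll": 0, "grip": 0}
    - {"xyz": [0, 0, 2], "roll": 0, "grip": 0}
    - {"xyz": [0, 0, 1], "roll": 0, "grip": 0}
    - {"xyz": [0, 0, 0], "roll": 0, "grip": 0}
    - {"xyz": [0, 0, 0], "roll": 0, "grip": 0}

```text
time_s: 9.92
position: [0.4805, -0.3293, 0.098]
tcp_rot: [[0.999, 0.04, 0.0], [0.04, -0.999, -0.0], [0.0, 0.0, -1.0]]
force: [-0.8, 0.3, -2.9]
opening: 0.108
grasp_force: 30.0
```

>>> move_arm:
  increments:
    - {"xyz": [0, 0, 0.5], "roll": 0, "grip": 0}
    - {"xyz": [0, 0, 0.5], "roll": 0, "grip": 0}
    - {"xyz": [0, 0, 0], "roll": 0, "grip": 0}
    - {"xyz": [0, 0, 0], "roll": 0, "grip": 0}
    - {"xyz": [0, 0, 0], "roll": 0, "grip": 0}

```text
time_s: 10.33
position: [0.4804, -0.3287, 0.0976]
tcp_rot: [[0.999, 0.04, 0.0], [0.04, -0.999, 0.001], [0.0, -0.001, -1.0]]
force: [-1.9, 4.8, 5.7]
opening: 0.108
grasp_force: 30.0
```

>>> move_arm:
  increments:
    - {"xyz": [0, 0, 0], "roll": 0, "grip": 20}
    - {"xyz": [0, 0, 0], "roll": 0, "grip": 40}
    - {"xyz": [0, 0, 0], "roll": 0, "grip": 50}
    - {"xyz": [0, 0, 0], "roll": 0, "grip": 50}
    - {"xyz": [0, 0, -5], "roll": 0, "grip": 50}

```text
time_s: 10.75
position: [0.4803, -0.3297, 0.1011]
tcp_rot: [[0.999, 0.04, -0.001], [0.04, -0.999, 0.0], [-0.001, -0.0, -1.0]]
force: [0.3, -0.8, -0.8]
opening: 0.4
grasp_force: 0.0
```

>>> move_arm:
  increments:
    - {"xyz": [0, 0, -15], "roll": 0, "grip": 50}
    - {"xyz": [0, 0, -30], "roll": 0, "grip": 100}
    - {"xyz": [0, 0, -40], "roll": 0, "grip": 100}
    - {"xyz": [0, 0, -40], "roll": 0, "grip": 100}
    - {"xyz": [0, 0, -40], "roll": 0, "grip": 100}

```text
time_s: 11.17
position: [0.4803, -0.3295, 0.2687]
tcp_rot: [[0.999, 0.04, 0.0], [0.04, -0.999, -0.0], [0.0, 0.0, -1.0]]
force: [1.0, -0.5, -0.1]
opening: 0.718
grasp_force: 0.0
```

>>> move_arm:
  increments:
    - {"xyz": [0, 0, -20], "roll": 0, "grip": 100}
    - {"xyz": [0, 0, -8], "roll": 0, "grip": 100}
    - {"xyz": [0, 0, 0], "roll": 0, "grip": 100}
    - {"xyz": [0, 0, 0], "roll": 0, "grip": 100}
    - {"xyz": [0, 0, 0], "roll": 0, "grip": 100}

```text
time_s: 11.58
position: [0.4793, -0.3284, 0.2923]
tcp_rot: [[0.999, 0.04, -0.003], [0.04, -0.999, 0.003], [-0.003, -0.003, -1.0]]
force: [-0.6, 1.2, -0.1]
opening: 0.989
grasp_force: 0.0
```

Run:
```python
from h import *
s=bot.read_state(); print(s["position"],s["tcp_rot"][1][0])
i,d,K,T=cam("wrist"); save("wr4",i); W=cloud(d,K,T)
np.savez("wr4.npz",i=i,d=d,K=K,T=T)
print("handle");comps(W,.115,.16,box=(.4,.56,-.42,-.24))
print("block");comps(W,.06,.08,box=(.4,.56,-.42,-.24))
i,d,K,T=cam("top"); save("top4",i); W=cloud(d,K,T); np.savez("top4.npz",i=i,d=d,K=K,T=T)
print("rack");comps(W,.06,.12,box=(.35,.7,.2,.42),mn=25)
```

```text
[ 0.4793 -0.3284  0.2923] 0.0396655673621188
handle
374 px [322. 177.] mean [ 0.4827 -0.3291  0.1266] rect [ 481.9 -329.1] [45.3  8.8] 2.2
block
4852 px [322. 167.] mean [ 0.4842 -0.3289  0.0689] rect [ 481.3 -329. ] [133.1 104.1] 2.26
rack
122 px [234. 139.] mean [0.6934 0.2326 0.0962] rect [693.3 238.8] [63.8 13.4] 89.98
120 px [190. 151.] mean [0.6626 0.3509 0.0713] rect [662.4 351.2] [29.6 28.9] 4.27
128 px [193. 190.] mean [0.5629 0.3361 0.0799] rect [563.8 337.2] [30.7 29.2] 25.29
47 px [222. 196.] mean [0.5477 0.2618 0.0791] rect [548.2 262.7] [15.5 15.2] 49.48
50 px [188. 210.] mean [0.512  0.3464 0.0784] rect [512.3 347.5] [15.4 15.9] 70.73
125 px [217. 216.] mean [0.4966 0.2724 0.0796] rect [496.5 273.1] [28.1 28.7] 65.69
128 px [183. 230.] mean [0.4612 0.3566 0.0798] rect [461.2 358.9] [28.3 28.7] 7.16
124 px [212. 236.] mean [0.4459 0.283  0.0799] rect [445.7 283.6] [29.1 28.4] 61.56
```

View pics/wr4.png

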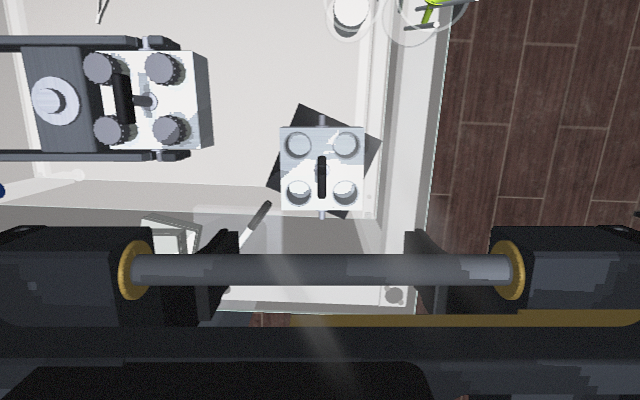

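The bucket stands in the stand: its block top reads 0.069 (0.070 expected) and its bores are at (299,143), (344,143), (299,190) and (343,190). The rack has meanwhile been knocked about 11 mm. The handle bar would foul fingers closing along y, so I'll insert tubes with the fingers closing along the bucket's x (yaw 92.3°). I'll turn to that yaw now and calibrate the wrist offset.

>>> move_arm:
  increments:
    - {"xyz": [0, 0, 0], "roll": -0.121, "grip": 100}
    - {"xyz": [0, 0, 0], "roll": -0.121, "grip": 100}
    - {"xyz": [0, 0, 0], "roll": -0.121, "grip": 100}
    - {"xyz": [0, 0, 0], "roll": -0.121, "grip": 100}
    - {"xyz": [0, 0, 0], "roll": -0.121, "grip": 100}

```text
time_s: 12.1
position: [0.4799, -0.3289, 0.2929]
tcp_rot: [[0.796, 0.606, -0.002], [0.606, -0.796, 0.002], [-0.0, -0.003, -1.0]]
force: [0.1, 0.5, 0.2]
opening: 1.0
grasp_force: 0.0
```

>>> move_arm:
  increments:
    - {"xyz": [0, 0, 0], "roll": -0.121, "grip": 100}
    - {"xyz": [0, 0, 0], "roll": -0.121, "grip": 100}
    - {"xyz": [0, 0, 0], "roll": -0.121, "grip": 100}
    - {"xyz": [0, 0, 0], "roll": -0.121, "grip": 100}
    - {"xyz": [0, 0, 0], "roll": -0.121, "grip": 100}

```text
time_s: 12.52
position: [0.4799, -0.3289, 0.2929]
tcp_rot: [[0.31, 0.951, -0.002], [0.951, -0.31, 0.002], [0.002, -0.003, -1.0]]
force: [-0.0, -0.4, -1.0]
opening: 1.002
grasp_force: 0.0
```

>>> move_arm:
  increments:
    - {"xyz": [0, 0, 0], "roll": -0.121, "grip": 100}
    - {"xyz": [0, 0, 0], "roll": -0.121, "grip": 100}
    - {"xyz": [0, 0, 0], "roll": -0.119, "grip": 100}
    - {"xyz": [0, 0, 0], "roll": 0, "grip": 100}
    - {"xyz": [0, 0, 0], "roll": 0, "grip": 100}

```text
time_s: 12.93
position: [0.4801, -0.329, 0.2934]
tcp_rot: [[-0.037, 0.999, -0.002], [0.999, 0.037, 0.002], [0.002, -0.002, -1.0]]
force: [0.2, 0.2, 0.6]
opening: 1.002
grasp_force: 0.0
```

Run:
```python
from h import *
plan([.48,-.329,.29],92.3)
i,d,K,T=cam("wrist"); W=cloud(d,K,T); np.savez("wr5.npz",i=i,d=d,K=K,T=T)
bx=(.4,.56,-.42,-.24)
print("handle");comps(W,.115,.16,box=bx)
print("block");comps(W,.062,.075,box=bx)
z=np.load("wr4.npz"); print("prev"); comps(cloud(z["d"],z["K"],z["T"]),.062,.075,box=bx)
z=np.load("top4.npz"); print("rack top surface (top cam)"); comps(cloud(z["d"],z["K"],z["T"]),.037,.047,box=(.35,.65,.2,.42),mn=300)
# bores by circle fit in orthorectified block-top view, both wrist pictures
for n in("wr4","wr5"):
  z=np.load(n+".npz"); K,T=z["K"],z["T"]; Ti=np.linalg.inv(T)
  g=np.arange(-80,80,.5)/1000; X,Y=np.meshgrid(.481+g,-.329+g)
  P=np.stack([X,Y,np.full_like(X,.0695),np.ones_like(X)],-1)@Ti.T
  u=P[...,0]/P[...,2]*K[0,0]+K[0,2]; v=P[...,1]/P[...,2]*K[1,1]+K[1,2]
  o=cv2.remap(z["i"],u.astype(np.float32),v.astype(np.float32),cv2.INTER_CUBIC); save("ortho_"+n,o)
  c=cv2.HoughCircles(cv2.GaussianBlur(cv2.cvtColor(o,cv2.COLOR_RGB2GRAY),(5,5),1),cv2.HOUGH_GRADIENT,1,60,param1=80,param2=15,minRadius=26,maxRadius=38)
  for q in (c[0][:8] if c is not None else []): print(n,(.401+q[0]*.0005).round(4),(-.409+q[1]*.0005).round(4),q[2]*.5)
```

```text
shift [-0.  -0.1  3.4] roll -0.0032 yaw0 92.12 pos [ 0.4801 -0.329   0.2934] t 12.93
handle
437 px [322. 178.] mean [ 0.4821 -0.3276  0.1256] rect [ 482.  -328.3] [45.9 10. ] 2.3
block
4641 px [322. 169.] mean [ 0.4822 -0.3264  0.0691] rect [ 482.2 -328.7] [132.7 102.9] 2.07
prev
4754 px [322. 167.] mean [ 0.4839 -0.329   0.069 ] rect [ 481.5 -328.9] [132.9 104.1] 2.26
rack top surface (top cam)
2870 px [206. 214.] mean [0.505  0.3093 0.0418] rect [504.9 311.4] [150.3 172.2] 78.4
wr4 0.4508 -0.2998 15.25
wr4 0.5138 -0.3572 16.35
wr4 0.5108 -0.2972 15.25
wr4 0.4542 -0.3598 16.45
wr5 0.4508 -0.2983 16.35
wr5 0.5102 -0.2978 15.1
wr5 0.5122 -0.3563 15.8
wr5 0.4518 -0.3588 15.9
```

Both wrist views agree on the bucket centre at (0.4818, -0.3288) with yaw 2.2°, so the wrist calibration is good to about 0.5 mm. Now I'll go to the rack.

>>> move_arm:
  increments:
    - {"xyz": [37.5, 2.6, 0], "roll": 0, "grip": 100}
    - {"xyz": [37.5, 2.6, 0], "roll": 0, "grip": 100}
    - {"xyz": [37.5, 2.6, 0], "roll": 0, "grip": 100}
    - {"xyz": [37.5, 2.6, 0], "roll": 0, "grip": 100}
    - {"xyz": [37.5, 2.6, 0], "roll": 0, "grip": 100}

```text
time_s: 13.4
position: [0.4856, -0.1399, 0.2944]
tcp_rot: [[-0.037, 0.999, -0.0], [0.999, 0.037, 0.0], [0.0, -0.0, -1.0]]
force: [1.3, 0.6, 0.0]
opening: 1.003
grasp_force: 0.0
```

>>> move_arm:
  increments:
    - {"xyz": [37.5, 2.6, 0], "roll": 0, "grip": 100}
    - {"xyz": [37.5, 2.6, 0], "roll": 0, "grip": 100}
    - {"xyz": [37.5, 2.6, 0], "roll": 0, "grip": 100}
    - {"xyz": [37.5, 2.6, 0], "roll": 0, "grip": 100}
    - {"xyz": [37.5, 2.6, 0], "roll": 0, "grip": 100}

```text
time_s: 13.82
position: [0.4911, 0.0482, 0.2946]
tcp_rot: [[-0.037, 0.999, -0.0], [0.999, 0.037, 0.0], [0.0, -0.0, -1.0]]
force: [0.6, -0.7, 0.8]
opening: 1.0
grasp_force: 0.0
```

>>> move_arm:
  increments:
    - {"xyz": [37.5, 2.6, 0], "roll": 0, "grip": 100}
    - {"xyz": [37.5, 2.6, 0], "roll": 0, "grip": 100}
    - {"xyz": [37.5, 2.6, 0], "roll": 0, "grip": 100}
    - {"xyz": [37.5, 2.6, 0], "roll": 0, "grip": 100}
    - {"xyz": [37.5, 2.6, 0], "roll": 0, "grip": 100}

```text
time_s: 14.23
position: [0.4965, 0.2361, 0.2945]
tcp_rot: [[-0.038, 0.999, -0.0], [0.999, 0.038, -0.0], [-0.0, -0.0, -1.0]]
force: [1.5, -0.2, 0.1]
opening: 1.001
grasp_force: 0.0
```

>>> move_arm:
  increments:
    - {"xyz": [37.5, 2.6, 0], "roll": 0, "grip": 100}
    - {"xyz": [37.5, 2.6, 0], "roll": 0, "grip": 100}
    - {"xyz": [0, 0, 0], "roll": -0.121, "grip": 100}
    - {"xyz": [0, 0, 0], "roll": -0.121, "grip": 100}
    - {"xyz": [0, 0, 0], "roll": -0.121, "grip": 100}

```text
time_s: 14.65
position: [0.4986, 0.3105, 0.294]
tcp_rot: [[-0.397, 0.918, -0.001], [0.918, 0.397, -0.001], [-0.0, -0.001, -1.0]]
force: [0.2, -0.0, -0.3]
opening: 0.999
grasp_force: 0.0
```

>>> move_arm:
  increments:
    - {"xyz": [0, 0, 0], "roll": -0.121, "grip": 100}
    - {"xyz": [0, 0, 0], "roll": -0.121, "grip": 100}
    - {"xyz": [0, 0, 0], "roll": -0.121, "grip": 100}
    - {"xyz": [0, 0, 0], "roll": -0.121, "grip": 100}
    - {"xyz": [0, 0, 0], "roll": -0.121, "grip": 100}

```text
time_s: 15.07
position: [0.4989, 0.3094, 0.2943]
tcp_rot: [[-0.848, 0.53, -0.001], [0.53, 0.848, -0.0], [0.001, -0.001, -1.0]]
force: [0.4, 0.2, -0.2]
opening: 0.998
grasp_force: 0.0
```

>>> move_arm:
  increments:
    - {"xyz": [0, 0, 0], "roll": -0.121, "grip": 90}
    - {"xyz": [0, 0, 0], "roll": -0.121, "grip": 80}
    - {"xyz": [0, 0, 0], "roll": -0.121, "grip": 70}
    - {"xyz": [0, 0, 0], "roll": 0, "grip": 60}
    - {"xyz": [0, 0, 0], "roll": 0, "grip": 60}

```text
time_s: 15.48
position: [0.499, 0.3094, 0.2944]
tcp_rot: [[-0.979, 0.203, -0.001], [0.203, 0.979, -0.0], [0.001, -0.0, -1.0]]
force: [1.3, 0.2, -0.4]
opening: 0.708
grasp_force: 0.0
```

```bash
cat >> h.py <<'E'
def rack(yaw,tag):
    "cap and neck tops seen by the wrist camera, with the shift to each"
    i,d,K,T=cam("wrist"); save(tag,i); W=cloud(d,K,T); np.savez(tag+".npz",i=i,d=d,K=K,T=T)
    comps(W,.037,.047,box=(.35,.66,.19,.43),mn=500)
    for n,m,r in comps(W,.0775,.10,box=(.35,.64,.19,.43),mn=60):
        c=np.array(r[0])/1000; print(" ->",c, "TUBE" if min(r[1])>22 else "blank"); plan([c[0],c[1],.055],yaw)
E
python3 -c "
from h import *
rack(168.4,'rk1')"
```

```text
11123 px [324. 169.] mean [0.5045 0.3125 0.0424] rect [509.7 311.5] [148.1 171.6] 78.34
486 px [293. 136.] mean [0.4499 0.2852 0.0821] rect [450.4 284.6] [29.2 29.5] 89.06
486 px [356. 136.] mean [0.4653 0.3591 0.0822] rect [465.5 359.5] [30.  29.4] 78.1
447 px [294. 179.] mean [0.5005 0.2748 0.0821] rect [501.6 274.6] [29.7 30.1] 74.96
149 px [355. 179.] mean [0.5161 0.3487 0.0821] rect [516.3 348.8] [16.1 15.7] 76.99
412 px [354. 219.] mean [0.5664 0.3382 0.0821] rect [567.3 338.5] [29.5 30.1] 79.9
139 px [295. 219.] mean [0.5515 0.2642 0.082 ] rect [551.9 263.8] [15.9 16.2] 50.85
 -> [0.4504 0.2846] TUBE
shift [ 42.5 -34.  239.5] roll -0.0013 yaw0 168.32 pos [0.499  0.3094 0.2945] t 15.53
 -> [0.4655 0.3595] TUBE
shift [ 42.9  42.3 239.5] roll -0.0013 yaw0 168.32 pos [0.499  0.3094 0.2945] t 15.53
 -> [0.5016 0.2746] TUBE
shift [ -9.7 -33.5 239.5] roll -0.0013 yaw0 168.32 pos [0.499  0.3094 0.2945] t 15.53
 -> [0.5163 0.3488] blank
shift [ -9.   42.1 239.5] roll -0.0013 yaw0 168.32 pos [0.499  0.3094 0.2945] t 15.53
 -> [0.5673 0.3385] TUBE
shift [-61.   42.4 239.5] roll -0.0013 yaw0 168.32 pos [0.499  0.3094 0.2945] t 15.53
 -> [0.5519 0.2638] blank
shift [-61.1 -33.9 239.5] roll -0.0013 yaw0 168.32 pos [0.499  0.3094 0.2945] t 15.53
```

View pics/rk1.png

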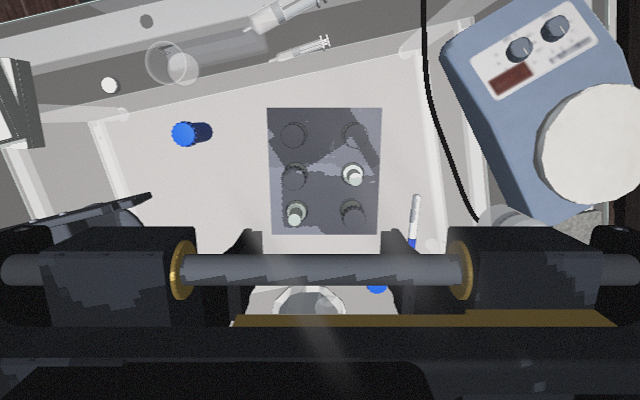

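The rack grid fits: spacings of 52 and 76 mm, cap tops at 0.082. Tubes are at (293,136), (356,136), (294,179) and (354,219), blanks at (355,179) and (295,219), and a blue look-alike lies outside at (190,133). I'll take the first tube, at (293,136).

>>> move_arm:
  increments:
    - {"xyz": [21.5, -17, 0], "roll": 0, "grip": 60}
    - {"xyz": [21.2, -16.8, 0], "roll": 0, "grip": 60}
    - {"xyz": [0, 0, 40], "roll": 0, "grip": 60}
    - {"xyz": [0, 0, 40], "roll": 0, "grip": 60}
    - {"xyz": [0, 0, 40], "roll": 0, "grip": 60}

```text
time_s: 15.95
position: [0.4511, 0.285, 0.1749]
tcp_rot: [[-0.979, 0.202, 0.004], [0.202, 0.979, 0.002], [-0.004, 0.002, -1.0]]
force: [-0.1, 0.8, -0.6]
opening: 0.597
grasp_force: 0.0
```

>>> move_arm:
  increments:
    - {"xyz": [0, 0, 35], "roll": 0, "grip": 60}
    - {"xyz": [0, 0, 30], "roll": 0, "grip": 60}
    - {"xyz": [0, 0, 20], "roll": 0, "grip": 60}
    - {"xyz": [0, 0, 0], "roll": 0, "grip": 60}
    - {"xyz": [0, 0, 0], "roll": 0, "grip": 60}

```text
time_s: 16.37
position: [0.4501, 0.2845, 0.089]
tcp_rot: [[-0.98, 0.2, -0.002], [0.2, 0.98, -0.001], [0.002, -0.001, -1.0]]
force: [1.2, 0.5, 0.5]
opening: 0.599
grasp_force: 0.0
```

Run:
```python
from h import *
plan([.4504,.2846,.055],168.4)
z=np.load("top4.npz"); W=cloud(z["d"],z["K"],z["T"])
s=(W[...,1]>.40)&(W[...,1]<.48)&(W[...,0]>.38)&(W[...,0]<.62); print("max z y.40-.48",np.nanpercentile(W[s][:,2],[90,99,100]))
```

```text
shift [-0.4  0.2 34. ] roll 0.0007 yaw0 168.44 pos [0.4501 0.2845 0.089 ] t 16.37
max z y.40-.48 [0.0028 0.0113 0.0408]
```

>>> move_arm:
  increments:
    - {"xyz": [-0.4, 0.2, 20], "roll": 0, "grip": 60}
    - {"xyz": [0, 0, 14], "roll": 0, "grip": 60}
    - {"xyz": [0, 0, 0], "roll": 0, "grip": 50}
    - {"xyz": [0, 0, 0], "roll": 0, "grip": 40}
    - {"xyz": [0, 0, 0], "roll": 0, "grip": 30}

```text
time_s: 16.78
position: [0.4524, 0.2854, 0.0575]
tcp_rot: [[-0.98, 0.199, 0.003], [0.199, 0.98, 0.001], [-0.003, 0.002, -1.0]]
force: [0.4, -0.2, 0.4]
opening: 0.455
grasp_force: 0.0
```

>>> move_arm:
  increments:
    - {"xyz": [0, 0, 0], "roll": 0, "grip": 20}
    - {"xyz": [0, 0, 0], "roll": 0, "grip": 10}
    - {"xyz": [0, 0, 0], "roll": 0, "grip": 10}
    - {"xyz": [0, 0, 0], "roll": 0, "grip": 10}
    - {"xyz": [0, 0, 0], "roll": 0, "grip": 10}

```text
time_s: 17.2
position: [0.4519, 0.2845, 0.0574]
tcp_rot: [[-0.98, 0.198, 0.002], [0.198, 0.98, -0.001], [-0.002, -0.0, -1.0]]
force: [-0.0, -3.7, 11.0]
opening: 0.129
grasp_force: 5.6
```

>>> move_arm:
  increments:
    - {"xyz": [0, 0, -5], "roll": 0, "grip": 10}
    - {"xyz": [0, 0, -10], "roll": 0, "grip": 10}
    - {"xyz": [0, 0, -20], "roll": 0, "grip": 10}
    - {"xyz": [0, 0, -30], "roll": 0, "grip": 10}
    - {"xyz": [0, 0, -35], "roll": 0, "grip": 10}

```text
time_s: 17.62
position: [0.4495, 0.2844, 0.1559]
tcp_rot: [[-0.98, 0.199, -0.004], [0.199, 0.98, -0.001], [0.004, -0.002, -1.0]]
force: [-0.3, 0.6, 0.0]
opening: 0.101
grasp_force: 0.0
```

>>> move_arm:
  increments:
    - {"xyz": [0, 0, -40], "roll": 0, "grip": 10}
    - {"xyz": [0, 0, -40], "roll": 0, "grip": 10}
    - {"xyz": [0, 0, -20], "roll": 0, "grip": 10}
    - {"xyz": [0, 0, -5], "roll": 0, "grip": 10}
    - {"xyz": [0, 0, 0], "roll": 0, "grip": 10}

```text
time_s: 18.03
position: [0.4518, 0.2854, 0.263]
tcp_rot: [[-0.98, 0.198, 0.004], [0.198, 0.98, 0.002], [-0.004, 0.003, -1.0]]
force: [0.5, -0.1, 0.3]
opening: 0.102
grasp_force: 0.0
```

The grasp slipped off, so I'll look.

Run:
```python
from h import *
rack(168.4,'rk2')
i,d,K,T=cam("scene"); save("sc2",cv2.resize(i[220:330,190:330],None,fx=4,fy=4,interpolation=cv2.INTER_CUBIC))
i,d,K,T=cam("top"); save("top2",i)
```

```text
8122 px [349. 183.] mean [0.4761 0.3166 0.0424] rect [490.2 315.7] [148.3 133.8] 78.24
534 px [320. 173.] mean [0.4492 0.285  0.0821] rect [449.2 285.1] [29.4 29.4] 70.13
531 px [387. 174.] mean [0.4649 0.3588 0.0821] rect [465.7 359.2] [30.  29.9] 77.89
485 px [320. 217.] mean [0.5001 0.2745 0.0821] rect [500.7 274.3] [30.  29.2] 37.5
165 px [385. 218.] mean [0.5158 0.3484 0.0821] rect [516.1 348.5] [15.8 16.1] 14.14
 -> [0.4492 0.2851] TUBE
shift [  1.5  -0.1 206. ] roll 0.0027 yaw0 168.56 pos [0.4506 0.2848 0.261 ] t 18.08
 -> [0.4657 0.3592] TUBE
shift [ -0.   75.8 206. ] roll 0.0027 yaw0 168.56 pos [0.4506 0.2848 0.261 ] t 18.08
 -> [0.5007 0.2743] TUBE
shift [-51.1  -0.5 206. ] roll 0.0027 yaw0 168.56 pos [0.4506 0.2848 0.261 ] t 18.08
 -> [0.5161 0.3485] blank
shift [-51.5  75.4 206. ] roll 0.0027 yaw0 168.56 pos [0.4506 0.2848 0.261 ] t 18.08
```

View pics/sc2.png

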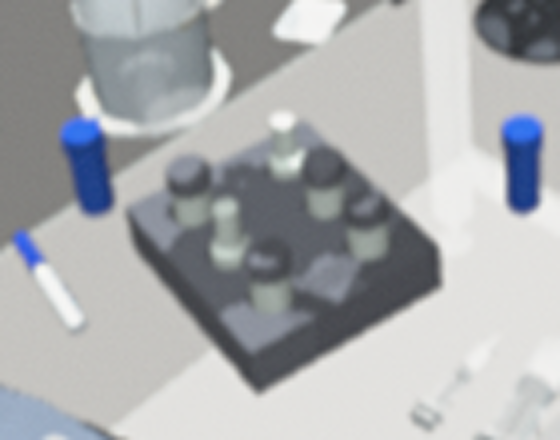

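View pics/rk2.png

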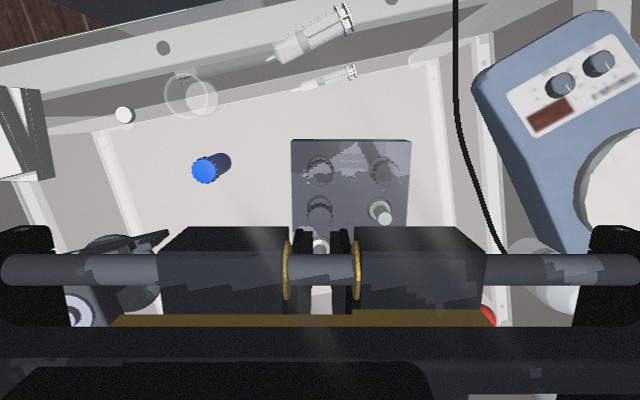

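All six items still stand where they were. I'll repeat the grasp with slower closing and frequent readings.

>>> move_arm:
  increments:
    - {"xyz": [1.5, 0, 0], "roll": 0, "grip": 60}
    - {"xyz": [0, 0, 0], "roll": 0, "grip": 60}
    - {"xyz": [0, 0, 0], "roll": 0, "grip": 60}
    - {"xyz": [0, 0, 0], "roll": 0, "grip": 60}
    - {"xyz": [0, 0, 35], "roll": 0, "grip": 60}

```text
time_s: 18.6
position: [0.4547, 0.2872, 0.2308]
tcp_rot: [[-0.98, 0.198, 0.014], [0.198, 0.98, 0.005], [-0.012, 0.008, -1.0]]
force: [2.2, -0.3, 0.5]
opening: 0.396
grasp_force: 0.0
```

>>> move_arm:
  increments:
    - {"xyz": [0, 0, 40], "roll": 0, "grip": 60}
    - {"xyz": [0, 0, 40], "roll": 0, "grip": 60}
    - {"xyz": [0, 0, 30], "roll": 0, "grip": 60}
    - {"xyz": [0, 0, 20], "roll": 0, "grip": 60}
    - {"xyz": [0, 0, 0], "roll": 0, "grip": 60}

```text
time_s: 19.02
position: [0.4462, 0.2838, 0.0914]
tcp_rot: [[-0.98, 0.199, -0.009], [0.199, 0.98, -0.003], [0.008, -0.005, -1.0]]
force: [-0.1, -0.6, -0.0]
opening: 0.594
grasp_force: 0.0
```

>>> move_arm:
  increments:
    - {"xyz": [0, 0, 20], "roll": 0, "grip": 60}
    - {"xyz": [0, 0, 15], "roll": 0, "grip": 60}
    - {"xyz": [0, 0, 6], "roll": 0, "grip": 60}
    - {"xyz": [0, 0, 0], "roll": 0, "grip": 60}
    - {"xyz": [0, 0, 0], "roll": 0, "grip": 60}

```text
time_s: 19.43
position: [0.4503, 0.2855, 0.0556]
tcp_rot: [[-0.98, 0.198, 0.001], [0.198, 0.98, 0.0], [-0.001, 0.001, -1.0]]
force: [0.4, -0.7, 0.4]
opening: 0.598
grasp_force: 0.0
```

>>> move_arm:
  increments:
    - {"xyz": [0, 0, 0], "roll": 0, "grip": 55}
    - {"xyz": [0, 0, 0], "roll": 0, "grip": 50}
    - {"xyz": [0, 0, 0], "roll": 0, "grip": 45}
    - {"xyz": [0, 0, 0], "roll": 0, "grip": 40}
    - {"xyz": [0, 0, 0], "roll": 0, "grip": 40}

```text
time_s: 19.85
position: [0.4498, 0.2852, 0.0552]
tcp_rot: [[-0.98, 0.198, 0.001], [0.198, 0.98, 0.0], [-0.001, 0.0, -1.0]]
force: [-0.6, -0.2, 0.7]
opening: 0.422
grasp_force: 0.0
```

>>> move_arm:
  increments:
    - {"xyz": [0, 0, 0], "roll": 0, "grip": 36}
    - {"xyz": [0, 0, 0], "roll": 0, "grip": 34}
    - {"xyz": [0, 0, 0], "roll": 0, "grip": 32}
    - {"xyz": [0, 0, 0], "roll": 0, "grip": 30}
    - {"xyz": [0, 0, 0], "roll": 0, "grip": 30}

```text
time_s: 20.27
position: [0.4495, 0.2851, 0.0547]
tcp_rot: [[-0.98, 0.199, -0.0], [0.199, 0.98, -0.0], [0.0, -0.0, -1.0]]
force: [0.3, 0.6, 0.7]
opening: 0.306
grasp_force: 14.8
```

>>> move_arm:
  increments:
    - {"xyz": [0, 0, 0], "roll": 0, "grip": 29}
    - {"xyz": [0, 0, 0], "roll": 0, "grip": 28}
    - {"xyz": [0, 0, 0], "roll": 0, "grip": 27}
    - {"xyz": [0, 0, 0], "roll": 0, "grip": 27}
    - {"xyz": [0, 0, 0], "roll": 0, "grip": 27}

```text
time_s: 20.68
position: [0.4495, 0.2851, 0.0547]
tcp_rot: [[-0.98, 0.198, -0.0], [0.198, 0.98, -0.0], [0.0, -0.0, -1.0]]
force: [0.5, 0.4, 0.8]
opening: 0.296
grasp_force: 30.0
```

Held at 30 N. The earlier closing was probably too quick and off-centre. Lifting.

>>> move_arm:
  increments:
    - {"xyz": [0, 0, -2], "roll": 0, "grip": 27}
    - {"xyz": [0, 0, -4], "roll": 0, "grip": 27}
    - {"xyz": [0, 0, -8], "roll": 0, "grip": 27}
    - {"xyz": [0, 0, -15], "roll": 0, "grip": 27}
    - {"xyz": [0, 0, -25], "roll": 0, "grip": 27}

```text
time_s: 21.1
position: [0.448, 0.2845, 0.1081]
tcp_rot: [[-0.98, 0.199, -0.004], [0.199, 0.98, -0.002], [0.004, -0.002, -1.0]]
force: [0.7, -0.1, -0.9]
opening: 0.291
grasp_force: 30.0
```

>>> move_arm:
  increments:
    - {"xyz": [0, 0, -35], "roll": 0, "grip": 27}
    - {"xyz": [0, 0, -40], "roll": 0, "grip": 27}
    - {"xyz": [0, 0, -40], "roll": 0, "grip": 27}
    - {"xyz": [0, 0, -25], "roll": 0, "grip": 27}
    - {"xyz": [0, 0, -10], "roll": 0, "grip": 27}

```text
time_s: 21.52
position: [0.4518, 0.2862, 0.2643]
tcp_rot: [[-0.98, 0.198, 0.009], [0.198, 0.98, 0.004], [-0.008, 0.005, -1.0]]
force: [1.2, 0.8, -0.5]
opening: 0.294
grasp_force: 30.0
```

Run:
```python
from h import *
s=bot.read_state(); print(s["opening"],s["grasp_force"])
plan([.5106,-.2976,.26],92.2)
```

```text
0.2936832225136209 29.999329447746277
shift [-173.3 -560.5    2.8] roll 1.3328 yaw0 168.56 pos [0.4518 0.2862 0.2643] t 21.52
```

>>> move_arm:
  increments:
    - {"xyz": [-5.8, -18.6, 0], "roll": 0, "grip": 27}
    - {"xyz": [-11.7, -37.3, 0], "roll": 0, "grip": 27}
    - {"xyz": [-11.7, -37.3, 0], "roll": 0, "grip": 27}
    - {"xyz": [-11.7, -37.3, 0], "roll": 0, "grip": 27}
    - {"xyz": [-11.7, -37.3, 0], "roll": 0, "grip": 27}

```text
time_s: 21.93
position: [0.4667, 0.1089, 0.2582]
tcp_rot: [[-0.98, 0.197, -0.002], [0.197, 0.98, 0.0], [0.002, -0.0, -1.0]]
force: [0.2, 0.6, 0.1]
opening: 0.294
grasp_force: 30.0
```

>>> move_arm:
  increments:
    - {"xyz": [-11.7, -37.3, 0], "roll": 0, "grip": 27}
    - {"xyz": [-11.7, -37.3, 0], "roll": 0, "grip": 27}
    - {"xyz": [-11.7, -37.3, 0], "roll": 0, "grip": 27}
    - {"xyz": [-11.7, -37.3, 0], "roll": 0, "grip": 27}
    - {"xyz": [-11.7, -37.3, 0], "roll": 0, "grip": 27}

```text
time_s: 22.35
position: [0.4871, -0.0857, 0.2581]
tcp_rot: [[-0.98, 0.199, -0.002], [0.199, 0.98, 0.001], [0.002, 0.001, -1.0]]
force: [1.2, 0.2, -1.1]
opening: 0.294
grasp_force: 30.0
```

>>> move_arm:
  increments:
    - {"xyz": [-11.7, -37.3, 0], "roll": 0, "grip": 27}
    - {"xyz": [-11.7, -37.3, 0], "roll": 0, "grip": 27}
    - {"xyz": [-11.7, -37.3, 0], "roll": 0, "grip": 27}
    - {"xyz": [-11.7, -37.3, 0], "roll": 0, "grip": 27}
    - {"xyz": [-11.7, -37.3, 0], "roll": 0, "grip": 27}

```text
time_s: 22.77
position: [0.5075, -0.2799, 0.2578]
tcp_rot: [[-0.98, 0.199, -0.002], [0.199, 0.98, 0.002], [0.002, 0.001, -1.0]]
force: [0.3, -0.2, -0.2]
opening: 0.298
grasp_force: 30.0
```

>>> move_arm:
  increments:
    - {"xyz": [-6, -18.2, 0], "roll": 0, "grip": 27}
    - {"xyz": [0, 0, 0], "roll": 0.121, "grip": 27}
    - {"xyz": [0, 0, 0], "roll": 0.121, "grip": 27}
    - {"xyz": [0, 0, 0], "roll": 0.121, "grip": 27}
    - {"xyz": [0, 0, 0], "roll": 0.121, "grip": 27}

```text
time_s: 23.18
position: [0.5098, -0.2973, 0.2575]
tcp_rot: [[-0.771, 0.637, -0.002], [0.637, 0.771, 0.002], [0.003, 0.0, -1.0]]
force: [1.6, 0.9, 0.2]
opening: 0.298
grasp_force: 30.0
```

>>> move_arm:
  increments:
    - {"xyz": [0, 0, 0], "roll": 0.121, "grip": 27}
    - {"xyz": [0, 0, 0], "roll": 0.121, "grip": 27}
    - {"xyz": [0, 0, 0], "roll": 0.121, "grip": 27}
    - {"xyz": [0, 0, 0], "roll": 0.121, "grip": 27}
    - {"xyz": [0, 0, 0], "roll": 0.121, "grip": 27}

```text
time_s: 23.6
position: [0.5099, -0.2969, 0.2576]
tcp_rot: [[-0.273, 0.962, -0.002], [0.962, 0.273, 0.002], [0.002, -0.001, -1.0]]
force: [0.0, -0.2, -0.4]
opening: 0.296
grasp_force: 30.0
```

>>> move_arm:
  increments:
    - {"xyz": [0, 0, 0], "roll": 0.121, "grip": 27}
    - {"xyz": [0, 0, 0], "roll": 0.121, "grip": 27}
    - {"xyz": [0, 0, 0], "roll": 0, "grip": 27}
    - {"xyz": [0, 0, 0], "roll": 0, "grip": 27}
    - {"xyz": [0, 0, 0], "roll": 0, "grip": 27}

```text
time_s: 24.02
position: [0.5103, -0.2973, 0.2582]
tcp_rot: [[-0.043, 0.999, -0.001], [0.999, 0.043, 0.001], [0.001, -0.001, -1.0]]
force: [1.0, -0.4, -0.4]
opening: 0.296
grasp_force: 30.0
```

Run:
```python
from h import *
s=bot.read_state(); print(s["opening"],s["grasp_force"])
plan([.5106,-.2976,.16],92.2)
i,d,K,T=cam("wrist"); save("in1",i); W=cloud(d,K,T); np.savez("in1.npz",i=i,d=d,K=K,T=T)
bx=(.4,.58,-.42,-.24)
comps(W,.115,.16,box=bx); comps(W,.062,.075,box=bx)
print("tube in hand");p=np.array(s["position"]);comps(W,.265,.30,box=(p[0]-.015,p[0]+.015,p[1]-.02,p[1]+.03))
```

```text
0.2962487459781875 29.99912917613983
shift [-0.4  0.3 98.2] roll 0.0041 yaw0 92.44 pos [ 0.5103 -0.2973  0.2582] t 24.02
394 px [285. 213.] mean [ 0.4766 -0.3273  0.1255] rect [ 476.3 -328.4] [34.6 10.1] 2.24
3396 px [289. 183.] mean [ 0.4748 -0.3078  0.0689] rect [ 476.1 -307.7] [129.9  81.8] 15.83
156 px [291. 224.] mean [ 0.478  -0.3574  0.0692] rect [ 478.1 -358.3] [21.2 13.3] 1.38
141 px [267. 238.] mean [ 0.4485 -0.3761  0.0679] rect [ 447.3 -376.1] [14.5 23.1] 71.27
tube in hand
2007 px [321. 235.] mean [ 0.511  -0.2904  0.2845] rect [ 510.4 -290.8] [30.  19.1] 1.6
```

>>> move_arm:
  increments:
    - {"xyz": [-0.7, 0.3, 20], "roll": 0, "grip": 27}
    - {"xyz": [0, 0, 35], "roll": 0, "grip": 27}
    - {"xyz": [0, 0, 35], "roll": 0, "grip": 27}
    - {"xyz": [0, 0, 25], "roll": 0, "grip": 27}
    - {"xyz": [0, 0, 15], "roll": 0, "grip": 27}

```text
time_s: 24.48
position: [0.5092, -0.2968, 0.1254]
tcp_rot: [[-0.042, 0.999, -0.004], [0.999, 0.042, 0.004], [0.004, -0.004, -1.0]]
force: [-0.1, -0.4, -0.2]
opening: 0.295
grasp_force: 30.0
```

>>> move_arm:
  increments:
    - {"xyz": [0, 0, 4], "roll": 0, "grip": 27}
    - {"xyz": [0, 0, 0], "roll": 0, "grip": 27}
    - {"xyz": [0, 0, 3], "roll": 0, "grip": 27}
    - {"xyz": [0, 0, 3], "roll": 0, "grip": 27}
    - {"xyz": [0, 0, 3], "roll": 0, "grip": 27}

```text
time_s: 24.9
position: [0.5119, -0.299, 0.117]
tcp_rot: [[-0.04, 0.999, 0.002], [0.999, 0.04, -0.002], [-0.002, 0.002, -1.0]]
force: [0.6, -0.2, -0.1]
opening: 0.299
grasp_force: 30.0
```

>>> move_arm:
  increments:
    - {"xyz": [0, 0, 3], "roll": 0, "grip": 27}
    - {"xyz": [0, 0, 3], "roll": 0, "grip": 27}
    - {"xyz": [0, 0, 3], "roll": 0, "grip": 27}
    - {"xyz": [0, 0, 3], "roll": 0, "grip": 27}
    - {"xyz": [0, 0, 3], "roll": 0, "grip": 27}

```text
time_s: 25.32
position: [0.511, -0.2982, 0.1004]
tcp_rot: [[-0.04, 0.999, -0.0], [0.999, 0.04, 0.0], [0.0, -0.0, -1.0]]
force: [-0.1, 0.3, 0.0]
opening: 0.292
grasp_force: 30.0
```

>>> move_arm:
  increments:
    - {"xyz": [0, 0, 5], "roll": 0, "grip": 27}
    - {"xyz": [0, 0, 5], "roll": 0, "grip": 27}
    - {"xyz": [0, 0, 5], "roll": 0, "grip": 27}
    - {"xyz": [0, 0, 4], "roll": 0, "grip": 27}
    - {"xyz": [0, 0, 0], "roll": 0, "grip": 27}

```text
time_s: 25.73
position: [0.5104, -0.2977, 0.0805]
tcp_rot: [[-0.04, 0.999, -0.002], [0.999, 0.04, 0.002], [0.002, -0.002, -1.0]]
force: [0.1, 0.8, 0.0]
opening: 0.295
grasp_force: 30.0
```

>>> move_arm:
  increments:
    - {"xyz": [0, 0, 1], "roll": 0, "grip": 27}
    - {"xyz": [0, 0, 1], "roll": 0, "grip": 27}
    - {"xyz": [0, 0, 1], "roll": 0, "grip": 27}
    - {"xyz": [0, 0, 0], "roll": 0, "grip": 27}
    - {"xyz": [0, 0, 0], "roll": 0, "grip": 27}

```text
time_s: 26.15
position: [0.5111, -0.2983, 0.0789]
tcp_rot: [[-0.04, 0.999, 0.0], [0.999, 0.04, -0.0], [-0.0, 0.0, -1.0]]
force: [0.4, 0.0, -0.1]
opening: 0.292
grasp_force: 30.0
```

>>> move_arm:
  increments:
    - {"xyz": [0, 0, 1], "roll": 0, "grip": 27}
    - {"xyz": [0, 0, 0.7], "roll": 0, "grip": 27}
    - {"xyz": [0, 0, 0], "roll": 0, "grip": 35}
    - {"xyz": [0, 0, 0], "roll": 0, "grip": 42}
    - {"xyz": [0, 0, 0], "roll": 0, "grip": 44}

```text
time_s: 26.57
position: [0.5111, -0.2983, 0.0771]
tcp_rot: [[-0.04, 0.999, 0.0], [0.999, 0.04, -0.0], [-0.0, 0.0, -1.0]]
force: [0.1, 0.4, -0.2]
opening: 0.405
grasp_force: 0.0
```

>>> move_arm:
  increments:
    - {"xyz": [0, 0, 0], "roll": 0, "grip": 44}
    - {"xyz": [0, 0, -5], "roll": 0, "grip": 44}
    - {"xyz": [0, 0, -10], "roll": 0, "grip": 44}
    - {"xyz": [0, 0, -25], "roll": 0, "grip": 44}
    - {"xyz": [0, 0, -35], "roll": 0, "grip": 44}

```text
time_s: 26.98
position: [0.5093, -0.2969, 0.151]
tcp_rot: [[-0.04, 0.999, -0.005], [0.999, 0.04, 0.004], [0.004, -0.005, -1.0]]
force: [-0.3, 0.4, -0.1]
opening: 0.438
grasp_force: 0.0
```

>>> move_arm:
  increments:
    - {"xyz": [0, 0, -35], "roll": 0, "grip": 60}
    - {"xyz": [0, 0, -35], "roll": 0, "grip": 60}
    - {"xyz": [0, 0, -25], "roll": 0, "grip": 60}
    - {"xyz": [0, 0, -10], "roll": 0, "grip": 60}
    - {"xyz": [12.4, -0.4, 0], "roll": 0, "grip": 60}

```text
time_s: 27.4
position: [0.512, -0.2888, 0.2608]
tcp_rot: [[-0.038, 0.999, 0.007], [0.999, 0.038, -0.007], [-0.007, 0.006, -1.0]]
force: [0.5, -0.8, -1.1]
opening: 0.593
grasp_force: 0.0
```

>>> move_arm:
  increments:
    - {"xyz": [38, -1.1, 0], "roll": 0, "grip": 60}
    - {"xyz": [38, -1.1, 0], "roll": 0, "grip": 60}
    - {"xyz": [38, -1.1, 0], "roll": 0, "grip": 60}
    - {"xyz": [38, -1.1, 0], "roll": 0, "grip": 60}
    - {"xyz": [38, -1.1, 0], "roll": 0, "grip": 60}

```text
time_s: 27.82
position: [0.4945, -0.0931, 0.2548]
tcp_rot: [[-0.039, 0.999, -0.005], [0.999, 0.039, 0.003], [0.003, -0.005, -1.0]]
force: [0.6, -0.7, -0.6]
opening: 0.605
grasp_force: 0.0
```

>>> move_arm:
  increments:
    - {"xyz": [38, -1.1, 0], "roll": 0, "grip": 60}
    - {"xyz": [38, -1.1, 0], "roll": 0, "grip": 60}
    - {"xyz": [38, -1.1, 0], "roll": 0, "grip": 60}
    - {"xyz": [38, -1.1, 0], "roll": 0, "grip": 60}
    - {"xyz": [38, -1.1, 0], "roll": 0, "grip": 60}

```text
time_s: 28.23
position: [0.481, 0.0958, 0.255]
tcp_rot: [[-0.04, 0.999, -0.005], [0.999, 0.04, 0.001], [0.001, -0.005, -1.0]]
force: [1.1, 0.7, 0.1]
opening: 0.596
grasp_force: 0.0
```

>>> move_arm:
  increments:
    - {"xyz": [38, -1.1, 0], "roll": 0, "grip": 60}
    - {"xyz": [38, -1.1, 0], "roll": 0, "grip": 60}
    - {"xyz": [38, -1.1, 0], "roll": 0, "grip": 60}
    - {"xyz": [38, -1.1, 0], "roll": 0, "grip": 60}
    - {"xyz": [38, -1.1, 0], "roll": 0, "grip": 60}

```text
time_s: 28.65
position: [0.4678, 0.2847, 0.2547]
tcp_rot: [[-0.04, 0.999, -0.005], [0.999, 0.04, -0.002], [-0.001, -0.005, -1.0]]
force: [1.3, 0.9, 0.4]
opening: 0.599
grasp_force: 0.0
```

>>> move_arm:
  increments:
    - {"xyz": [38, -1.1, 0], "roll": 0, "grip": 60}
    - {"xyz": [38, -1.1, 0], "roll": 0, "grip": 60}
    - {"xyz": [0, 0, 0], "roll": -0.121, "grip": 60}
    - {"xyz": [0, 0, 0], "roll": -0.121, "grip": 60}
    - {"xyz": [0, 0, 0], "roll": -0.121, "grip": 60}

```text
time_s: 29.07
position: [0.4626, 0.3595, 0.2542]
tcp_rot: [[-0.4, 0.917, -0.005], [0.917, 0.4, -0.002], [-0.0, -0.006, -1.0]]
force: [0.5, -0.3, -0.2]
opening: 0.599
grasp_force: 0.0
```

>>> move_arm:
  increments:
    - {"xyz": [0, 0, 0], "roll": -0.121, "grip": 60}
    - {"xyz": [0, 0, 0], "roll": -0.121, "grip": 60}
    - {"xyz": [0, 0, 0], "roll": -0.121, "grip": 60}
    - {"xyz": [0, 0, 0], "roll": -0.121, "grip": 60}
    - {"xyz": [0, 0, 0], "roll": -0.121, "grip": 60}

```text
time_s: 29.48
position: [0.463, 0.3584, 0.2544]
tcp_rot: [[-0.849, 0.528, -0.005], [0.528, 0.849, -0.002], [0.003, -0.005, -1.0]]
force: [-0.2, -0.7, 0.5]
opening: 0.602
grasp_force: 0.0
```

>>> move_arm:
  increments:
    - {"xyz": [0, 0, 0], "roll": -0.121, "grip": 60}
    - {"xyz": [0, 0, 0], "roll": -0.121, "grip": 60}
    - {"xyz": [0, 0, 0], "roll": -0.121, "grip": 60}
    - {"xyz": [0, 0, 0], "roll": 0, "grip": 60}
    - {"xyz": [0, 0, 0], "roll": 0, "grip": 60}

```text
time_s: 29.9
position: [0.4638, 0.3585, 0.2552]
tcp_rot: [[-0.98, 0.201, -0.004], [0.201, 0.98, -0.002], [0.003, -0.002, -1.0]]
force: [0.9, -0.1, 0.5]
opening: 0.603
grasp_force: 0.0
```

Run:
```python
from h import *
rack(168.4,'rk3')
i,d,K,T=cam("top"); save("top3",i); W=cloud(d,K,T); np.savez("top3.npz",i=i,d=d,K=K,T=T)
print("bucket, top cam"); comps(W,.09,.14,box=(.38,.58,-.43,-.23),mn=20)
```

```text
9897 px [294. 195.] mean [0.4862 0.3188 0.0423] rect [492.9 314.7] [148.3 139.5] 78.29
551 px [322. 179.] mean [0.4649 0.3593 0.0821] rect [465.2 359.2] [29.8 30. ] 32.39
427 px [256. 221.] mean [0.4981 0.2753 0.0819] rect [498.1 274.4] [30.5 24.4] 88.85
169 px [322. 223.] mean [0.5157 0.3489 0.0821] rect [516.  348.9] [14.9 16.1] 78.87
 -> [0.4652 0.3592] TUBE
shift [ -1.4   1.2 200.5] roll 0.0 yaw0 168.4 pos [0.4642 0.3586 0.2555] t 29.95
 -> [0.4981 0.2744] TUBE
shift [-50.7 -75.3 200.5] roll 0.0 yaw0 168.4 pos [0.4642 0.3586 0.2555] t 29.95
 -> [0.516  0.3489] blank
shift [-53.2   1.3 200.4] roll 0.0 yaw0 168.4 pos [0.4642 0.3586 0.2555] t 29.95
bucket, top cam
124 px [444. 217.] mean [ 0.5075 -0.296   0.1021] rect [ 507.4 -296.4] [29.8 28.3] 1.26
119 px [459. 229.] mean [ 0.4773 -0.3261  0.1222] rect [ 477.8 -327.7] [43.6 11.7] 1.15
```

Tube 1 stands in its bore with its top at 0.102. Now the second tube.

>>> move_arm:
  increments:
    - {"xyz": [-1, 0.9, 20], "roll": 0, "grip": 60}
    - {"xyz": [0, 0, 35], "roll": 0, "grip": 60}
    - {"xyz": [0, 0, 40], "roll": 0, "grip": 60}
    - {"xyz": [0, 0, 35], "roll": 0, "grip": 60}
    - {"xyz": [0, 0, 25], "roll": 0, "grip": 60}

```text
time_s: 30.42
position: [0.4647, 0.3586, 0.0988]
tcp_rot: [[-0.98, 0.2, -0.004], [0.201, 0.98, -0.002], [0.004, -0.003, -1.0]]
force: [-0.6, -0.8, 0.3]
opening: 0.601
grasp_force: 0.0
```

>>> move_arm:
  increments:
    - {"xyz": [0, 0, 15], "roll": 0, "grip": 60}
    - {"xyz": [0, 0, 10], "roll": 0, "grip": 60}
    - {"xyz": [0, 0, 10], "roll": 0, "grip": 60}
    - {"xyz": [0, 0, 6], "roll": 0, "grip": 60}
    - {"xyz": [0, 0, 4], "roll": 0, "grip": 60}

```text
time_s: 30.83
position: [0.467, 0.3597, 0.0569]
tcp_rot: [[-0.98, 0.199, 0.001], [0.199, 0.98, 0.0], [-0.0, 0.0, -1.0]]
force: [-1.2, -0.9, 0.4]
opening: 0.599
grasp_force: 0.0
```

>>> move_arm:
  increments:
    - {"xyz": [0, 0, 0], "roll": 0, "grip": 55}
    - {"xyz": [0, 0, 0], "roll": 0, "grip": 50}
    - {"xyz": [0, 0, 0], "roll": 0, "grip": 45}
    - {"xyz": [0, 0, 0], "roll": 0, "grip": 40}
    - {"xyz": [0, 0, 0], "roll": 0, "grip": 40}

```text
time_s: 31.25
position: [0.4672, 0.3598, 0.0577]
tcp_rot: [[-0.98, 0.199, 0.001], [0.199, 0.98, 0.001], [-0.001, 0.001, -1.0]]
force: [-0.7, -0.6, -0.3]
opening: 0.419
grasp_force: 0.0
```

>>> move_arm:
  increments:
    - {"xyz": [0, 0, 0], "roll": 0, "grip": 36}
    - {"xyz": [0, 0, 0], "roll": 0, "grip": 34}
    - {"xyz": [0, 0, 0], "roll": 0, "grip": 32}
    - {"xyz": [0, 0, 0], "roll": 0, "grip": 30}
    - {"xyz": [0, 0, 0], "roll": 0, "grip": 29}

```text
time_s: 31.67
position: [0.4668, 0.3595, 0.0571]
tcp_rot: [[-0.98, 0.198, 0.0], [0.198, 0.98, 0.0], [-0.0, 0.0, -1.0]]
force: [1.0, 0.2, -0.0]
opening: 0.3
grasp_force: 0.0
```

>>> move_arm:
  increments:
    - {"xyz": [0, 0, 0], "roll": 0, "grip": 28}
    - {"xyz": [0, 0, 0], "roll": 0, "grip": 27}
    - {"xyz": [0, 0, 0], "roll": 0, "grip": 27}
    - {"xyz": [0, 0, 0], "roll": 0, "grip": 27}
    - {"xyz": [0, 0, 0], "roll": 0, "grip": 27}

```text
time_s: 32.08
position: [0.4668, 0.3595, 0.057]
tcp_rot: [[-0.98, 0.198, -0.0], [0.198, 0.98, -0.0], [0.0, -0.0, -1.0]]
force: [0.3, -0.3, 0.1]
opening: 0.271
grasp_force: 0.0
```

Run:
```python
from h import *
a,d,K,T=cam("scene"); b,d2,K2,T2=cam("wrist")
A=cv2.resize(a[200:330,170:320],(400,347),interpolation=cv2.INTER_CUBIC)
B=cv2.resize(b[140:310,230:420],(388,347),interpolation=cv2.INTER_CUBIC)
save("mis",np.hstack([A,B])); print(bot.read_state()["opening"],bot.read_state()["grasp_force"])
```

```text
0.2718168213334633 0.0
```

View pics/mis.png

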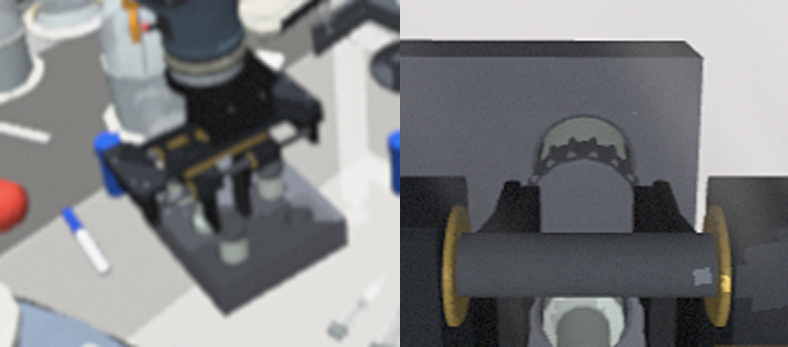

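The crop shows the cap between the fingers, nearly touching (cap arc at crop (585,150)). I'll close further in small steps.

>>> move_arm:
  increments:
    - {"xyz": [0, 0, 2.3], "roll": 0, "grip": 27}
    - {"xyz": [0, 0, 0], "roll": 0, "grip": 26}
    - {"xyz": [0, 0, 0], "roll": 0, "grip": 25}
    - {"xyz": [0, 0, 0], "roll": 0, "grip": 25}
    - {"xyz": [0, 0, 0], "roll": 0, "grip": 25}

```text
time_s: 32.6
position: [0.4674, 0.3594, 0.0566]
tcp_rot: [[-0.98, 0.198, 0.002], [0.198, 0.98, -0.0], [-0.002, 0.0, -1.0]]
force: [-1.0, -2.5, 11.2]
opening: 0.25
grasp_force: 5.3
```

The fingers seem to have come together over the cap, so the effective finger ends sit higher than I assumed. I'll open, go about 10 mm lower, and close again while watching the force.

>>> move_arm:
  increments:
    - {"xyz": [0, 0, -3], "roll": 0, "grip": 25}
    - {"xyz": [0, 0, 0], "roll": 0, "grip": 40}
    - {"xyz": [0, 0, 0], "roll": 0, "grip": 50}
    - {"xyz": [0, 0, 0], "roll": 0, "grip": 55}
    - {"xyz": [0, 0, 0], "roll": 0, "grip": 55}

```text
time_s: 33.02
position: [0.4665, 0.3594, 0.0573]
tcp_rot: [[-0.98, 0.198, -0.001], [0.198, 0.98, -0.0], [0.001, -0.0, -1.0]]
force: [0.1, 0.2, -0.3]
opening: 0.471
grasp_force: 0.0
```

>>> move_arm:
  increments:
    - {"xyz": [1.5, 0, 5], "roll": 0, "grip": 55}
    - {"xyz": [0, 0, 4], "roll": 0, "grip": 55}
    - {"xyz": [0, 0, 2], "roll": 0, "grip": 55}
    - {"xyz": [0, 0, 0], "roll": 0, "grip": 55}
    - {"xyz": [0, 0, 0], "roll": 0, "grip": 55}

```text
time_s: 33.43
position: [0.465, 0.3597, 0.0463]
tcp_rot: [[-0.98, 0.198, -0.001], [0.198, 0.98, -0.0], [0.001, -0.0, -1.0]]
force: [0.3, -0.1, 0.0]
opening: 0.551
grasp_force: 0.0
```

>>> move_arm:
  increments:
    - {"xyz": [0, 0, 0], "roll": 0, "grip": 50}
    - {"xyz": [0, 0, 0], "roll": 0, "grip": 45}
    - {"xyz": [0, 0, 0], "roll": 0, "grip": 40}
    - {"xyz": [0, 0, 0], "roll": 0, "grip": 36}
    - {"xyz": [0, 0, 0], "roll": 0, "grip": 34}

```text
time_s: 33.85
position: [0.4654, 0.3598, 0.0469]
tcp_rot: [[-0.98, 0.198, 0.0], [0.198, 0.98, 0.0], [-0.0, 0.0, -1.0]]
force: [-0.4, 0.5, 0.7]
opening: 0.371
grasp_force: 0.0
```

>>> move_arm:
  increments:
    - {"xyz": [0, 0, 0], "roll": 0, "grip": 32}
    - {"xyz": [0, 0, 0], "roll": 0, "grip": 30}
    - {"xyz": [0, 0, 0], "roll": 0, "grip": 28}
    - {"xyz": [0, 0, 0], "roll": 0, "grip": 28}
    - {"xyz": [0, 0, 0], "roll": 0, "grip": 28}

```text
time_s: 34.27
position: [0.4653, 0.3598, 0.0468]
tcp_rot: [[-0.98, 0.198, 0.0], [0.198, 0.98, -0.0], [-0.0, -0.0, -1.0]]
force: [0.3, -0.5, 0.2]
opening: 0.32
grasp_force: 30.0
```

This is a proper grip: opening 0.32, 30 N, about 10 mm of the cap. Lifting and carrying.

>>> move_arm:
  increments:
    - {"xyz": [0, 0, -3], "roll": 0, "grip": 28}
    - {"xyz": [0, 0, -8], "roll": 0, "grip": 28}
    - {"xyz": [0, 0, -15], "roll": 0, "grip": 28}
    - {"xyz": [0, 0, -25], "roll": 0, "grip": 28}
    - {"xyz": [0, 0, -35], "roll": 0, "grip": 28}

```text
time_s: 34.68
position: [0.4634, 0.3588, 0.1318]
tcp_rot: [[-0.98, 0.199, -0.005], [0.199, 0.98, -0.003], [0.005, -0.004, -1.0]]
force: [-0.4, -1.2, -0.9]
opening: 0.32
grasp_force: 30.0
```

>>> move_arm:
  increments:
    - {"xyz": [0, 0, -35], "roll": 0, "grip": 28}
    - {"xyz": [0, 0, -35], "roll": 0, "grip": 28}
    - {"xyz": [0, 0, -35], "roll": 0, "grip": 28}
    - {"xyz": [0, 0, -20], "roll": 0, "grip": 28}
    - {"xyz": [-3.7, -20.7, -2], "roll": 0, "grip": 28}

```text
time_s: 35.1
position: [0.468, 0.3428, 0.2663]
tcp_rot: [[-0.981, 0.196, 0.012], [0.196, 0.981, 0.008], [-0.01, 0.01, -1.0]]
force: [1.2, -0.0, 0.2]
opening: 0.318
grasp_force: 30.0
```

>>> move_arm:
  increments:
    - {"xyz": [-6.8, -38, 0], "roll": 0, "grip": 28}
    - {"xyz": [-6.8, -38, 0], "roll": 0, "grip": 28}
    - {"xyz": [-6.8, -38, 0], "roll": 0, "grip": 28}
    - {"xyz": [-6.8, -38, 0], "roll": 0, "grip": 28}
    - {"xyz": [-6.8, -38, 0], "roll": 0, "grip": 28}

```text
time_s: 35.52
position: [0.4598, 0.1443, 0.2605]
tcp_rot: [[-0.98, 0.198, 0.001], [0.198, 0.98, 0.0], [-0.001, 0.0, -1.0]]
force: [1.4, -0.4, 0.5]
opening: 0.319
grasp_force: 30.0
```

>>> move_arm:
  increments:
    - {"xyz": [-6.8, -38, 0], "roll": 0, "grip": 28}
    - {"xyz": [-6.8, -38, 0], "roll": 0, "grip": 28}
    - {"xyz": [-6.8, -38, 0], "roll": 0, "grip": 28}
    - {"xyz": [-6.8, -38, 0], "roll": 0, "grip": 28}
    - {"xyz": [-6.8, -38, 0], "roll": 0, "grip": 28}

```text
time_s: 35.93
position: [0.4555, -0.0488, 0.2606]
tcp_rot: [[-0.98, 0.198, 0.001], [0.198, 0.98, -0.0], [-0.001, -0.0, -1.0]]
force: [0.2, 0.1, -0.8]
opening: 0.32
grasp_force: 30.0
```

>>> move_arm:
  increments:
    - {"xyz": [-6.8, -38, 0], "roll": 0, "grip": 28}
    - {"xyz": [-6.8, -38, 0], "roll": 0, "grip": 28}
    - {"xyz": [-6.8, -38, 0], "roll": 0, "grip": 28}
    - {"xyz": [-6.8, -38, 0], "roll": 0, "grip": 28}
    - {"xyz": [-6.8, -38, 0], "roll": 0, "grip": 28}

```text
time_s: 36.35
position: [0.4511, -0.2419, 0.2605]
tcp_rot: [[-0.98, 0.199, 0.001], [0.199, 0.98, -0.0], [-0.001, -0.0, -1.0]]
force: [0.6, 0.5, -0.5]
opening: 0.321
grasp_force: 30.0
```

>>> move_arm:
  increments:
    - {"xyz": [-6.8, -38, 0], "roll": 0, "grip": 28}
    - {"xyz": [-3.7, -20.7, 0], "roll": 0, "grip": 28}
    - {"xyz": [0, 0, 0], "roll": 0.121, "grip": 28}
    - {"xyz": [0, 0, 0], "roll": 0.121, "grip": 28}
    - {"xyz": [0, 0, 0], "roll": 0.121, "grip": 28}

```text
time_s: 36.77
position: [0.4499, -0.3003, 0.2601]
tcp_rot: [[-0.842, 0.54, 0.0], [0.54, 0.842, 0.0], [-0.0, 0.0, -1.0]]
force: [-0.6, 0.1, 0.3]
opening: 0.322
grasp_force: 30.0
```

>>> move_arm:
  increments:
    - {"xyz": [0, 0, 0], "roll": 0.121, "grip": 28}
    - {"xyz": [0, 0, 0], "roll": 0.121, "grip": 28}
    - {"xyz": [0, 0, 0], "roll": 0.121, "grip": 28}
    - {"xyz": [0, 0, 0], "roll": 0.121, "grip": 28}
    - {"xyz": [0, 0, 0], "roll": 0.121, "grip": 28}

```text
time_s: 37.18
position: [0.4501, -0.2995, 0.2604]
tcp_rot: [[-0.387, 0.922, 0.0], [0.922, 0.387, -0.0], [-0.0, 0.0, -1.0]]
force: [-0.6, 0.2, 0.1]
opening: 0.317
grasp_force: 30.0
```

>>> move_arm:
  increments:
    - {"xyz": [0, 0, 0], "roll": 0.121, "grip": 28}
    - {"xyz": [0, 0, 0], "roll": 0.121, "grip": 28}
    - {"xyz": [0, 0, 0], "roll": 0.121, "grip": 28}
    - {"xyz": [0, 0, 0], "roll": 0, "grip": 28}
    - {"xyz": [0, 0, 0], "roll": 0, "grip": 28}

```text
time_s: 37.6
position: [0.4502, -0.2996, 0.2602]
tcp_rot: [[-0.043, 0.999, 0.0], [0.999, 0.043, -0.0], [-0.0, 0.0, -1.0]]
force: [-0.3, -0.8, -1.0]
opening: 0.321
grasp_force: 30.0
```

Run:
```python
from h import *
s=bot.read_state(); print(s["opening"],s["grasp_force"])
plan([.4506,-.3000,.125],92.2)
i,d,K,T=cam("wrist"); W=cloud(d,K,T); np.savez("in2.npz",i=i,d=d,K=K,T=T)
bx=(.4,.58,-.42,-.24)
comps(W,.115,.16,box=bx); comps(W,.095,.11,box=bx)
p=np.array(s["position"]);comps(W,.265,.30,box=(p[0]-.015,p[0]+.015,p[1]-.02,p[1]+.03))
```

```text
0.3210157313462762 29.994942247867584
shift [ -0.4   0.3 135.2] roll 0.0047 yaw0 92.47 pos [ 0.4502 -0.2996  0.2602] t 37.6
374 px [356. 213.] mean [ 0.4876 -0.3266  0.1252] rect [ 487.4 -327.6] [34.2  9.3] 2.74
629 px [378. 181.] mean [ 0.5113 -0.2972  0.1028] rect [ 511.5 -297.7] [29.9 30.1] 15.03
2037 px [321. 235.] mean [ 0.4507 -0.2908  0.2914] rect [ 450.3 -291.3] [29.9 15.7] 2.22
```

>>> move_arm:
  increments:
    - {"xyz": [-0.4, 0.3, 20], "roll": 0, "grip": 28}
    - {"xyz": [0, 0, 35], "roll": 0, "grip": 28}
    - {"xyz": [0, 0, 35], "roll": 0, "grip": 28}
    - {"xyz": [0, 0, 30], "roll": 0, "grip": 28}
    - {"xyz": [0, 0, 20], "roll": 0, "grip": 28}

```text
time_s: 38.07
position: [0.4494, -0.2989, 0.1172]
tcp_rot: [[-0.042, 0.999, -0.003], [0.999, 0.042, 0.003], [0.003, -0.003, -1.0]]
force: [0.8, 0.1, 0.5]
opening: 0.319
grasp_force: 30.0
```

>>> move_arm:
  increments:
    - {"xyz": [0, 0, 5], "roll": 0, "grip": 28}
    - {"xyz": [0, 0, 3], "roll": 0, "grip": 28}
    - {"xyz": [0, 0, 3], "roll": 0, "grip": 28}
    - {"xyz": [0, 0, 3], "roll": 0, "grip": 28}
    - {"xyz": [0, 0, 4], "roll": 0, "grip": 28}

```text
time_s: 38.48
position: [0.4517, -0.3011, 0.1031]
tcp_rot: [[-0.041, 0.999, 0.003], [0.999, 0.041, -0.003], [-0.003, 0.003, -1.0]]
force: [0.2, -0.3, 0.1]
opening: 0.32
grasp_force: 30.0
```

>>> move_arm:
  increments:
    - {"xyz": [0, 0, 5], "roll": 0, "grip": 28}
    - {"xyz": [0, 0, 5], "roll": 0, "grip": 28}
    - {"xyz": [0, 0, 5], "roll": 0, "grip": 28}
    - {"xyz": [0, 0, 5], "roll": 0, "grip": 28}
    - {"xyz": [0, 0, 4], "roll": 0, "grip": 28}

```text
time_s: 38.9
position: [0.4505, -0.2999, 0.0771]
tcp_rot: [[-0.04, 0.999, -0.0], [0.999, 0.04, 0.0], [0.0, -0.0, -1.0]]
force: [-0.1, -0.0, -0.1]
opening: 0.324
grasp_force: 30.0
```

>>> move_arm:
  increments:
    - {"xyz": [0, 0, 3], "roll": 0, "grip": 28}
    - {"xyz": [0, 0, 2], "roll": 0, "grip": 28}
    - {"xyz": [0, 0, 1], "roll": 0, "grip": 28}
    - {"xyz": [0, 0, 0], "roll": 0, "grip": 28}
    - {"xyz": [0, 0, 0], "roll": 0, "grip": 28}

```text
time_s: 39.32
position: [0.4507, -0.3002, 0.0718]
tcp_rot: [[-0.04, 0.999, 0.0], [0.999, 0.04, -0.0], [-0.0, 0.0, -1.0]]
force: [0.3, -1.0, -0.6]
opening: 0.319
grasp_force: 30.0
```

>>> move_arm:
  increments:
    - {"xyz": [0, 0, 1.5], "roll": 0, "grip": 28}
    - {"xyz": [0, 0, 1], "roll": 0, "grip": 28}
    - {"xyz": [0, 0, 0], "roll": 0, "grip": 35}
    - {"xyz": [0, 0, 0], "roll": 0, "grip": 42}
    - {"xyz": [0, 0, 0], "roll": 0, "grip": 44}

```text
time_s: 39.73
position: [0.4507, -0.3002, 0.0694]
tcp_rot: [[-0.04, 0.999, 0.0], [0.999, 0.04, -0.0], [-0.0, 0.0, -1.0]]
force: [-0.6, -0.3, -0.8]
opening: 0.406
grasp_force: 0.0
```

>>> move_arm:
  increments:
    - {"xyz": [0, 0, 0], "roll": 0, "grip": 44}
    - {"xyz": [0, 0, -5], "roll": 0, "grip": 44}
    - {"xyz": [0, 0, -10], "roll": 0, "grip": 44}
    - {"xyz": [0, 0, -25], "roll": 0, "grip": 44}
    - {"xyz": [0, 0, -40], "roll": 0, "grip": 44}

```text
time_s: 40.15
position: [0.4486, -0.2982, 0.1479]
tcp_rot: [[-0.04, 0.999, -0.005], [0.999, 0.04, 0.006], [0.006, -0.005, -1.0]]
force: [0.6, -1.2, 1.3]
opening: 0.439
grasp_force: 0.0
```

>>> move_arm:
  increments:
    - {"xyz": [0, 0, -40], "roll": 0, "grip": 60}
    - {"xyz": [0, 0, -40], "roll": 0, "grip": 60}
    - {"xyz": [0, 0, -25], "roll": 0, "grip": 60}
    - {"xyz": [0, 0, -6], "roll": 0, "grip": 60}
    - {"xyz": [19, 2.4, 0], "roll": 0, "grip": 60}

```text
time_s: 40.57
position: [0.4539, -0.2851, 0.2641]
tcp_rot: [[-0.038, 0.999, 0.006], [0.999, 0.038, -0.008], [-0.008, 0.006, -1.0]]
force: [1.0, 0.2, -0.3]
opening: 0.592
grasp_force: 0.0
```

>>> move_arm:
  increments:
    - {"xyz": [38.1, 4.9, 0], "roll": 0, "grip": 60}
    - {"xyz": [38.1, 4.9, 0], "roll": 0, "grip": 60}
    - {"xyz": [38.1, 4.9, 0], "roll": 0, "grip": 60}
    - {"xyz": [38.1, 4.9, 0], "roll": 0, "grip": 60}
    - {"xyz": [38.1, 4.9, 0], "roll": 0, "grip": 60}

```text
time_s: 40.98
position: [0.4683, -0.0878, 0.2602]
tcp_rot: [[-0.039, 0.999, -0.001], [0.999, 0.039, 0.0], [0.0, -0.001, -1.0]]
force: [0.7, 0.7, 0.3]
opening: 0.603
grasp_force: 0.0
```

>>> move_arm:
  increments:
    - {"xyz": [38.1, 4.9, 0], "roll": 0, "grip": 60}
    - {"xyz": [38.1, 4.9, 0], "roll": 0, "grip": 60}
    - {"xyz": [38.1, 4.9, 0], "roll": 0, "grip": 60}
    - {"xyz": [38.1, 4.9, 0], "roll": 0, "grip": 60}
    - {"xyz": [38.1, 4.9, 0], "roll": 0, "grip": 60}

```text
time_s: 41.4
position: [0.4851, 0.1035, 0.2602]
tcp_rot: [[-0.04, 0.999, -0.001], [0.999, 0.04, -0.0], [-0.0, -0.001, -1.0]]
force: [1.0, 1.1, -0.5]
opening: 0.598
grasp_force: 0.0
```

>>> move_arm:
  increments:
    - {"xyz": [38.1, 4.9, 0], "roll": 0, "grip": 60}
    - {"xyz": [38.1, 4.9, 0], "roll": 0, "grip": 60}
    - {"xyz": [38.1, 4.9, 0], "roll": 0, "grip": 60}
    - {"xyz": [38.1, 4.9, 0], "roll": 0, "grip": 60}
    - {"xyz": [19.4, 2, 0], "roll": 0, "grip": 60}

```text
time_s: 41.82
position: [0.5001, 0.2782, 0.2601]
tcp_rot: [[-0.043, 0.999, -0.0], [0.999, 0.043, 0.002], [0.002, -0.0, -1.0]]
force: [0.1, -1.4, -0.4]
opening: 0.597
grasp_force: 0.0
```

>>> move_arm:
  increments:
    - {"xyz": [0, 0, 0], "roll": -0.121, "grip": 60}
    - {"xyz": [0, 0, 0], "roll": -0.121, "grip": 60}
    - {"xyz": [0, 0, 0], "roll": -0.121, "grip": 60}
    - {"xyz": [0, 0, 0], "roll": -0.121, "grip": 60}
    - {"xyz": [0, 0, 0], "roll": -0.121, "grip": 60}

```text
time_s: 42.23
position: [0.4999, 0.2741, 0.2599]
tcp_rot: [[-0.606, 0.795, -0.001], [0.795, 0.606, -0.001], [0.0, -0.001, -1.0]]
force: [-0.8, 0.3, -0.3]
opening: 0.599
grasp_force: 0.0
```

>>> move_arm:
  increments:
    - {"xyz": [0, 0, 0], "roll": -0.121, "grip": 60}
    - {"xyz": [0, 0, 0], "roll": -0.121, "grip": 60}
    - {"xyz": [0, 0, 0], "roll": -0.121, "grip": 60}
    - {"xyz": [0, 0, 0], "roll": -0.121, "grip": 60}
    - {"xyz": [0, 0, 0], "roll": -0.121, "grip": 60}

```text
time_s: 42.65
position: [0.5, 0.2739, 0.2599]
tcp_rot: [[-0.951, 0.31, -0.001], [0.31, 0.951, -0.0], [0.001, -0.001, -1.0]]
force: [0.3, 0.4, 0.2]
opening: 0.601
grasp_force: 0.0
```

>>> move_arm:
  increments:
    - {"xyz": [0, 0, 0], "roll": -0.121, "grip": 60}
    - {"xyz": [0, 0, 0], "roll": 0, "grip": 60}
    - {"xyz": [0, 0, 0], "roll": 0, "grip": 60}
    - {"xyz": [0, 0, 0], "roll": 0, "grip": 60}
    - {"xyz": [0, 0, 0], "roll": 0, "grip": 60}

```text
time_s: 43.07
position: [0.5005, 0.2741, 0.2602]
tcp_rot: [[-0.98, 0.2, -0.0], [0.2, 0.98, -0.0], [0.0, -0.0, -1.0]]
force: [-0.4, 0.3, -0.5]
opening: 0.596
grasp_force: 0.0
```

Run:
```python
from h import *
rack(168.4,'rk4')
i,d,K,T=cam("top"); W=cloud(d,K,T); np.savez("top4b.npz",i=i,d=d,K=K,T=T)
print("bucket, top cam"); comps(W,.09,.14,box=(.38,.58,-.43,-.23),mn=20)
```

```text
13342 px [352. 164.] mean [0.5014 0.3125 0.0424] rect [509.4 311.7] [148.3 172.5] 78.4
535 px [321. 176.] mean [0.5004 0.2744 0.0821] rect [501.  274.4] [30. 30.] 24.61
182 px [389. 177.] mean [0.5162 0.3484 0.0822] rect [516.4 348.5] [15.8 16.1] 81.11
459 px [387. 220.] mean [0.5652 0.3381 0.0821] rect [565.7 338.4] [30.1 27.5] 75.38
166 px [322. 221.] mean [0.5514 0.2642 0.0822] rect [551.9 264. ] [15.2 16.4] 77.88
 -> [0.501  0.2744] TUBE
shift [ -0.4   0.4 205.2] roll 0.0013 yaw0 168.47 pos [0.5006 0.2741 0.2602] t 43.12
 -> [0.5164 0.3485] blank
shift [ -0.7  76.  205.2] roll 0.0013 yaw0 168.47 pos [0.5006 0.2741 0.2602] t 43.12
 -> [0.5657 0.3384] TUBE
shift [-51.   76.  205.2] roll 0.0013 yaw0 168.47 pos [0.5006 0.2741 0.2602] t 43.12
 -> [0.5519 0.264 ] blank
shift [-52.3   0.4 205.2] roll 0.0013 yaw0 168.47 pos [0.5006 0.2741 0.2602] t 43.12
bucket, top cam
125 px [444. 217.] mean [ 0.5075 -0.2958  0.1023] rect [ 507.4 -296.6] [30.  27.2] 3.13
119 px [459. 229.] mean [ 0.4773 -0.3262  0.1218] rect [ 477.9 -327.8] [43.8 11.2] 1.93
124 px [445. 241.] mean [ 0.4471 -0.2973  0.1019] rect [ 446.8 -298.2] [27. 30.] 1.49
```

Tube 2 is seated too. Third tube.

>>> move_arm:
  increments:
    - {"xyz": [-0.4, 0.4, 20], "roll": 0, "grip": 60}
    - {"xyz": [0, 0, 35], "roll": 0, "grip": 60}
    - {"xyz": [0, 0, 40], "roll": 0, "grip": 60}
    - {"xyz": [0, 0, 35], "roll": 0, "grip": 60}
    - {"xyz": [0, 0, 30], "roll": 0, "grip": 60}

```text
time_s: 43.58
position: [0.5004, 0.2742, 0.0982]
tcp_rot: [[-0.98, 0.199, -0.001], [0.199, 0.98, -0.0], [0.001, -0.001, -1.0]]
force: [-0.1, 1.1, 0.1]
opening: 0.6
grasp_force: 0.0
```

>>> move_arm:
  increments:
    - {"xyz": [0, 0, 20], "roll": 0, "grip": 60}
    - {"xyz": [0, 0, 15], "roll": 0, "grip": 60}
    - {"xyz": [0, 0, 10], "roll": 0, "grip": 55}
    - {"xyz": [0, 0, 5], "roll": 0, "grip": 55}
    - {"xyz": [0, 0, 3], "roll": 0, "grip": 55}

```text
time_s: 44.0
position: [0.5013, 0.2745, 0.0469]
tcp_rot: [[-0.98, 0.199, -0.0], [0.199, 0.98, -0.0], [0.0, -0.0, -1.0]]
force: [0.6, 0.0, -0.7]
opening: 0.554
grasp_force: 0.0
```

>>> move_arm:
  increments:
    - {"xyz": [0, 0, 0], "roll": 0, "grip": 55}
    - {"xyz": [0, 0, 0], "roll": 0, "grip": 50}
    - {"xyz": [0, 0, 0], "roll": 0, "grip": 45}
    - {"xyz": [0, 0, 0], "roll": 0, "grip": 40}
    - {"xyz": [0, 0, 0], "roll": 0, "grip": 36}

```text
time_s: 44.42
position: [0.5016, 0.2746, 0.048]
tcp_rot: [[-0.98, 0.198, 0.001], [0.198, 0.98, 0.0], [-0.001, 0.001, -1.0]]
force: [0.4, 0.7, 0.7]
opening: 0.404
grasp_force: 0.0
```

>>> move_arm:
  increments:
    - {"xyz": [0, 0, 0], "roll": 0, "grip": 33}
    - {"xyz": [0, 0, 0], "roll": 0, "grip": 30}
    - {"xyz": [0, 0, 0], "roll": 0, "grip": 28}
    - {"xyz": [0, 0, 0], "roll": 0, "grip": 28}
    - {"xyz": [0, 0, 0], "roll": 0, "grip": 28}

```text
time_s: 44.83
position: [0.5014, 0.2745, 0.0475]
tcp_rot: [[-0.98, 0.198, 0.0], [0.198, 0.98, 0.0], [-0.0, 0.0, -1.0]]
force: [0.7, -0.0, 2.4]
opening: 0.317
grasp_force: 30.0
```

>>> move_arm:
  increments:
    - {"xyz": [0, 0, -3], "roll": 0, "grip": 28}
    - {"xyz": [0, 0, -8], "roll": 0, "grip": 28}
    - {"xyz": [0, 0, -15], "roll": 0, "grip": 28}
    - {"xyz": [0, 0, -25], "roll": 0, "grip": 28}
    - {"xyz": [0, 0, -35], "roll": 0, "grip": 28}

```text
time_s: 45.25
position: [0.499, 0.2737, 0.1322]
tcp_rot: [[-0.98, 0.199, -0.006], [0.199, 0.98, -0.002], [0.006, -0.003, -1.0]]
force: [0.2, -0.6, -0.8]
opening: 0.321
grasp_force: 30.0
```

>>> move_arm:
  increments:
    - {"xyz": [0, 0, -35], "roll": 0, "grip": 28}
    - {"xyz": [0, 0, -35], "roll": 0, "grip": 28}
    - {"xyz": [0, 0, -35], "roll": 0, "grip": 28}
    - {"xyz": [0, 0, -20], "roll": 0, "grip": 28}
    - {"xyz": [-4.8, -19.7, -2], "roll": 0, "grip": 28}

```text
time_s: 45.67
position: [0.5048, 0.2575, 0.2664]
tcp_rot: [[-0.981, 0.195, 0.011], [0.196, 0.981, 0.005], [-0.01, 0.008, -1.0]]
force: [0.9, 0.4, -0.3]
opening: 0.314
grasp_force: 30.0
```

>>> move_arm:
  increments:
    - {"xyz": [-8.5, -38.5, 0], "roll": 0, "grip": 28}
    - {"xyz": [-8.5, -38.5, 0], "roll": 0, "grip": 28}
    - {"xyz": [-8.5, -38.5, 0], "roll": 0, "grip": 28}
    - {"xyz": [-8.5, -38.5, 0], "roll": 0, "grip": 28}
    - {"xyz": [-8.5, -38.5, 0], "roll": 0, "grip": 28}

```text
time_s: 46.08
position: [0.5047, 0.0556, 0.2608]
tcp_rot: [[-0.98, 0.198, 0.0], [0.198, 0.98, 0.0], [-0.0, 0.0, -1.0]]
force: [0.8, 0.4, -1.1]
opening: 0.318
grasp_force: 30.0
```

>>> move_arm:
  increments:
    - {"xyz": [-8.5, -38.5, 0], "roll": 0, "grip": 28}
    - {"xyz": [-8.5, -38.5, 0], "roll": 0, "grip": 28}
    - {"xyz": [-8.5, -38.5, 0], "roll": 0, "grip": 28}
    - {"xyz": [-8.5, -38.5, 0], "roll": 0, "grip": 28}
    - {"xyz": [-8.5, -38.5, 0], "roll": 0, "grip": 28}

```text
time_s: 46.5
position: [0.5082, -0.1417, 0.2608]
tcp_rot: [[-0.98, 0.199, 0.0], [0.199, 0.98, 0.0], [-0.0, 0.0, -1.0]]
force: [0.2, 1.2, -0.3]
opening: 0.317
grasp_force: 30.0
```

>>> move_arm:
  increments:
    - {"xyz": [-8.5, -38.5, 0], "roll": 0, "grip": 28}
    - {"xyz": [-8.5, -38.5, 0], "roll": 0, "grip": 28}
    - {"xyz": [-8.5, -38.5, 0], "roll": 0, "grip": 28}
    - {"xyz": [-8.5, -38.5, 0], "roll": 0, "grip": 28}
    - {"xyz": [-8.5, -38.5, 0], "roll": 0, "grip": 28}

```text
time_s: 46.92
position: [0.5117, -0.3387, 0.2606]
tcp_rot: [[-0.98, 0.199, -0.0], [0.199, 0.98, 0.0], [0.0, 0.0, -1.0]]
force: [1.3, -0.6, -0.2]
opening: 0.314
grasp_force: 30.0
```

>>> move_arm:
  increments:
    - {"xyz": [-4.8, -19.8, 0], "roll": 0, "grip": 28}
    - {"xyz": [0, 0, 0], "roll": 0.121, "grip": 28}
    - {"xyz": [0, 0, 0], "roll": 0.121, "grip": 28}
    - {"xyz": [0, 0, 0], "roll": 0.121, "grip": 28}
    - {"xyz": [0, 0, 0], "roll": 0.121, "grip": 28}

```text
time_s: 47.33
position: [0.5126, -0.3575, 0.2604]
tcp_rot: [[-0.771, 0.637, -0.0], [0.637, 0.771, 0.001], [0.001, 0.0, -1.0]]
force: [-0.6, 0.7, 0.3]
opening: 0.319
grasp_force: 30.0
```

>>> move_arm:
  increments:
    - {"xyz": [0, 0, 0], "roll": 0.121, "grip": 28}
    - {"xyz": [0, 0, 0], "roll": 0.121, "grip": 28}
    - {"xyz": [0, 0, 0], "roll": 0.121, "grip": 28}
    - {"xyz": [0, 0, 0], "roll": 0.121, "grip": 28}
    - {"xyz": [0, 0, 0], "roll": 0.121, "grip": 28}

```text
time_s: 47.75
position: [0.5128, -0.3571, 0.2605]
tcp_rot: [[-0.273, 0.962, -0.0], [0.962, 0.273, 0.0], [0.0, -0.0, -1.0]]
force: [-0.3, 0.1, -0.0]
opening: 0.318
grasp_force: 30.0
```

>>> move_arm:
  increments:
    - {"xyz": [0, 0, 0], "roll": 0.121, "grip": 28}
    - {"xyz": [0, 0, 0], "roll": 0.121, "grip": 28}
    - {"xyz": [0, 0, 0], "roll": 0, "grip": 28}
    - {"xyz": [0, 0, 0], "roll": 0, "grip": 28}
    - {"xyz": [0, 0, 0], "roll": 0, "grip": 28}

```text
time_s: 48.17
position: [0.513, -0.3573, 0.2604]
tcp_rot: [[-0.043, 0.999, -0.0], [0.999, 0.043, 0.0], [0.0, -0.0, -1.0]]
force: [-0.7, -0.7, -0.9]
opening: 0.32
grasp_force: 30.0
```

Run:
```python
from h import *
s=bot.read_state(); print(s["opening"],s["grasp_force"])
plan([.5130,-.3576,.117],92.2)
i,d,K,T=cam("wrist"); W=cloud(d,K,T)
bx=(.4,.58,-.42,-.24)
comps(W,.115,.16,box=bx); comps(W,.095,.11,box=bx)
```

```text
0.3204193389705996 29.99718725681305
shift [ -0.3   0.  143.4] roll 0.0042 yaw0 92.44 pos [ 0.513  -0.3573  0.2604] t 48.17
508 px [290. 154.] mean [ 0.4824 -0.3277  0.1261] rect [ 482. -328.] [46.1  9.2] 2.14
694 px [262. 122.] mean [ 0.4521 -0.2992  0.1029] rect [ 451.3 -299.3] [30.4 30. ] 2.0
664 px [321. 123.] mean [ 0.512  -0.2979  0.1031] rect [ 512.1 -298.2] [29.1 30. ] 11.9
```

>>> move_arm:
  increments:
    - {"xyz": [-0.2, 0, 20], "roll": 0, "grip": 28}
    - {"xyz": [0, 0, 35], "roll": 0, "grip": 28}
    - {"xyz": [0, 0, 35], "roll": 0, "grip": 28}
    - {"xyz": [0, 0, 30], "roll": 0, "grip": 28}
    - {"xyz": [0, 0, 20], "roll": 0, "grip": 28}

```text
time_s: 48.63
position: [0.5116, -0.3563, 0.1171]
tcp_rot: [[-0.042, 0.999, -0.003], [0.999, 0.042, 0.003], [0.003, -0.003, -1.0]]
force: [-0.7, -0.5, -0.5]
opening: 0.318
grasp_force: 30.0
```

>>> move_arm:
  increments:
    - {"xyz": [0, 0, 5], "roll": 0, "grip": 28}
    - {"xyz": [0, 0, 3], "roll": 0, "grip": 28}
    - {"xyz": [0, 0, 3], "roll": 0, "grip": 28}
    - {"xyz": [0, 0, 3], "roll": 0, "grip": 28}
    - {"xyz": [0, 0, 4], "roll": 0, "grip": 28}

```text
time_s: 49.05
position: [0.5141, -0.3587, 0.1039]
tcp_rot: [[-0.04, 0.999, 0.003], [0.999, 0.04, -0.003], [-0.003, 0.003, -1.0]]
force: [-0.4, -0.3, 0.1]
opening: 0.318
grasp_force: 30.0
```

>>> move_arm:
  increments:
    - {"xyz": [0, 0, 5], "roll": 0, "grip": 28}
    - {"xyz": [0, 0, 5], "roll": 0, "grip": 28}
    - {"xyz": [0, 0, 5], "roll": 0, "grip": 28}
    - {"xyz": [0, 0, 5], "roll": 0, "grip": 28}
    - {"xyz": [0, 0, 4], "roll": 0, "grip": 28}

```text
time_s: 49.47
position: [0.5129, -0.3575, 0.0776]
tcp_rot: [[-0.04, 0.999, -0.0], [0.999, 0.04, 0.0], [0.0, -0.0, -1.0]]
force: [1.3, 0.6, 0.4]
opening: 0.325
grasp_force: 30.0
```

>>> move_arm:
  increments:
    - {"xyz": [0, 0, 3], "roll": 0, "grip": 28}
    - {"xyz": [0, 0, 2], "roll": 0, "grip": 28}
    - {"xyz": [0, 0, 2], "roll": 0, "grip": 28}
    - {"xyz": [0, 0, 1], "roll": 0, "grip": 28}
    - {"xyz": [0, 0, 0], "roll": 0, "grip": 28}

```text
time_s: 49.88
position: [0.513, -0.3576, 0.0701]
tcp_rot: [[-0.04, 0.999, -0.0], [0.999, 0.04, 0.0], [0.0, -0.0, -1.0]]
force: [-0.2, -0.4, -0.3]
opening: 0.32
grasp_force: 30.0
```

>>> move_arm:
  increments:
    - {"xyz": [0, 0, 1], "roll": 0, "grip": 28}
    - {"xyz": [0, 0, 0], "roll": 0, "grip": 28}
    - {"xyz": [0, 0, 0], "roll": 0, "grip": 35}
    - {"xyz": [0, 0, 0], "roll": 0, "grip": 42}
    - {"xyz": [0, 0, 0], "roll": 0, "grip": 44}

```text
time_s: 50.3
position: [0.5132, -0.3578, 0.0694]
tcp_rot: [[-0.04, 0.999, 0.0], [0.999, 0.04, -0.0], [-0.0, 0.0, -1.0]]
force: [0.3, 0.6, 0.3]
opening: 0.408
grasp_force: 0.0
```

>>> move_arm:
  increments:
    - {"xyz": [0, 0, 0], "roll": 0, "grip": 44}
    - {"xyz": [0, 0, -5], "roll": 0, "grip": 44}
    - {"xyz": [0, 0, -10], "roll": 0, "grip": 44}
    - {"xyz": [0, 0, -25], "roll": 0, "grip": 44}
    - {"xyz": [0, 0, -40], "roll": 0, "grip": 44}

```text
time_s: 50.72
position: [0.5109, -0.3556, 0.1472]
tcp_rot: [[-0.04, 0.999, -0.006], [0.999, 0.04, 0.006], [0.006, -0.006, -1.0]]
force: [-0.2, -0.0, 1.0]
opening: 0.44
grasp_force: 0.0
```

>>> move_arm:
  increments:
    - {"xyz": [0, 0, -40], "roll": 0, "grip": 60}
    - {"xyz": [0, 0, -40], "roll": 0, "grip": 60}
    - {"xyz": [0, 0, -25], "roll": 0, "grip": 60}
    - {"xyz": [0, 0, -6], "roll": 0, "grip": 60}
    - {"xyz": [15, 1.8, 0], "roll": 0, "grip": 60}

```text
time_s: 51.13
position: [0.5155, -0.3459, 0.264]
tcp_rot: [[-0.038, 0.999, 0.006], [0.999, 0.038, -0.007], [-0.007, 0.006, -1.0]]
force: [-0.1, -1.1, -0.7]
opening: 0.592
grasp_force: 0.0
```

>>> move_arm:
  increments:
    - {"xyz": [39, 4.6, 0], "roll": 0, "grip": 60}
    - {"xyz": [39, 4.6, 0], "roll": 0, "grip": 60}
    - {"xyz": [39, 4.6, 0], "roll": 0, "grip": 60}
    - {"xyz": [39, 4.6, 0], "roll": 0, "grip": 60}
    - {"xyz": [39, 4.6, 0], "roll": 0, "grip": 60}

```text
time_s: 51.55
position: [0.5273, -0.1432, 0.2582]
tcp_rot: [[-0.04, 0.999, -0.004], [0.999, 0.04, 0.003], [0.003, -0.004, -1.0]]
force: [0.5, -0.0, 0.2]
opening: 0.601
grasp_force: 0.0
```

>>> move_arm:
  increments:
    - {"xyz": [39, 4.6, 0], "roll": 0, "grip": 60}
    - {"xyz": [39, 4.6, 0], "roll": 0, "grip": 60}
    - {"xyz": [39, 4.6, 0], "roll": 0, "grip": 60}
    - {"xyz": [39, 4.6, 0], "roll": 0, "grip": 60}
    - {"xyz": [39, 4.6, 0], "roll": 0, "grip": 60}

```text
time_s: 51.97
position: [0.542, 0.052, 0.2583]
tcp_rot: [[-0.04, 0.999, -0.005], [0.999, 0.04, 0.001], [0.001, -0.005, -1.0]]
force: [0.8, -1.0, -0.4]
opening: 0.602
grasp_force: 0.0
```

>>> move_arm:
  increments:
    - {"xyz": [39, 4.6, 0], "roll": 0, "grip": 60}
    - {"xyz": [39, 4.6, 0], "roll": 0, "grip": 60}
    - {"xyz": [39, 4.6, 0], "roll": 0, "grip": 60}
    - {"xyz": [39, 4.6, 0], "roll": 0, "grip": 60}
    - {"xyz": [39, 4.6, 0], "roll": 0, "grip": 60}

```text
time_s: 52.38
position: [0.557, 0.2471, 0.258]
tcp_rot: [[-0.041, 0.999, -0.005], [0.999, 0.041, -0.001], [-0.001, -0.005, -1.0]]
force: [0.4, 0.5, 0.9]
opening: 0.6
grasp_force: 0.0
```

>>> move_arm:
  increments:
    - {"xyz": [39, 4.6, 0], "roll": 0, "grip": 60}
    - {"xyz": [39, 4.6, 0], "roll": 0, "grip": 60}
    - {"xyz": [15, 1.8, 0], "roll": 0, "grip": 60}
    - {"xyz": [0, 0, 0], "roll": -0.121, "grip": 60}
    - {"xyz": [0, 0, 0], "roll": -0.121, "grip": 60}

```text
time_s: 52.8
position: [0.5644, 0.3395, 0.2576]
tcp_rot: [[-0.287, 0.958, -0.005], [0.958, 0.287, -0.002], [-0.0, -0.005, -1.0]]
force: [0.0, -0.4, 0.2]
opening: 0.6
grasp_force: 0.0
```

>>> move_arm:
  increments:
    - {"xyz": [0, 0, 0], "roll": -0.121, "grip": 60}
    - {"xyz": [0, 0, 0], "roll": -0.121, "grip": 60}
    - {"xyz": [0, 0, 0], "roll": -0.121, "grip": 60}
    - {"xyz": [0, 0, 0], "roll": -0.121, "grip": 60}
    - {"xyz": [0, 0, 0], "roll": -0.121, "grip": 60}

```text
time_s: 53.22
position: [0.5649, 0.3376, 0.258]
tcp_rot: [[-0.779, 0.627, -0.005], [0.627, 0.779, -0.002], [0.003, -0.004, -1.0]]
force: [-1.0, -0.4, 0.3]
opening: 0.598
grasp_force: 0.0
```

>>> move_arm:
  increments:
    - {"xyz": [0, 0, 0], "roll": -0.121, "grip": 60}
    - {"xyz": [0, 0, 0], "roll": -0.121, "grip": 60}
    - {"xyz": [0, 0, 0], "roll": -0.121, "grip": 60}
    - {"xyz": [0, 0, 0], "roll": -0.121, "grip": 60}
    - {"xyz": [0, 0, 0], "roll": 0, "grip": 60}

```text
time_s: 53.63
position: [0.5651, 0.3375, 0.2582]
tcp_rot: [[-0.98, 0.197, -0.004], [0.197, 0.98, -0.002], [0.004, -0.003, -1.0]]
force: [-1.0, 0.3, 0.0]
opening: 0.599
grasp_force: 0.0
```

>>> move_arm:
  increments:
    - {"xyz": [0, 0, 0], "roll": 0, "grip": 60}
    - {"xyz": [0, 0, 0], "roll": 0, "grip": 60}
    - {"xyz": [0, 0, 0], "roll": 0, "grip": 60}

```text
time_s: 53.88
position: [0.5666, 0.3379, 0.2597]
tcp_rot: [[-0.98, 0.2, -0.001], [0.2, 0.98, -0.0], [0.001, -0.001, -1.0]]
force: [0.5, 0.2, 1.0]
opening: 0.599
grasp_force: 0.0
```

Run:
```python
from h import *
rack(168.4,'rk5')
i,d,K,T=cam("top"); W=cloud(d,K,T)
print("bucket, top cam"); comps(W,.09,.14,box=(.38,.58,-.43,-.23),mn=20)
```

```text
15119 px [289. 123.] mean [0.5033 0.3123 0.0423] rect [508.6 311.5] [148.4 172.3] 78.4
185 px [322. 130.] mean [0.5165 0.3488 0.0823] rect [517.1 348.9] [15.2 16. ] 78.57
537 px [322. 177.] mean [0.5668 0.3383 0.0821] rect [567.4 338.1] [29.7 29.8] 34.33
178 px [254. 177.] mean [0.5517 0.2643 0.082 ] rect [551.8 264.1] [15.7 15.8] 76.42
 -> [0.5171 0.3489] blank
shift [ 50.7   0.9 204.9] roll 0.0013 yaw0 168.48 pos [0.5667 0.338  0.2599] t 53.93
 -> [0.5674 0.3381] TUBE
shift [ -0.7   0.4 204.9] roll 0.0013 yaw0 168.48 pos [0.5667 0.338  0.2599] t 53.93
 -> [0.5518 0.2641] blank
shift [ -0.3 -75.3 204.9] roll 0.0013 yaw0 168.48 pos [0.5667 0.338  0.2599] t 53.93
bucket, top cam
125 px [444. 217.] mean [ 0.5076 -0.2961  0.1017] rect [ 507.8 -296.2] [29.7 29.2] 31.97
247 px [464. 223.] mean [ 0.4942 -0.341   0.1118] rect [ 492.9 -339.8] [33.9 76.7] 51.6
126 px [445. 241.] mean [ 0.4469 -0.2971  0.1023] rect [ 446.7 -298.5] [27.2 30.7] 1.29
```

>>> move_arm:
  increments:
    - {"xyz": [-0.4, 0.3, 20], "roll": 0, "grip": 60}
    - {"xyz": [0, 0, 35], "roll": 0, "grip": 60}
    - {"xyz": [0, 0, 40], "roll": 0, "grip": 60}
    - {"xyz": [0, 0, 35], "roll": 0, "grip": 60}
    - {"xyz": [0, 0, 30], "roll": 0, "grip": 60}

```text
time_s: 54.4
position: [0.5666, 0.3379, 0.098]
tcp_rot: [[-0.98, 0.199, -0.002], [0.199, 0.98, -0.001], [0.002, -0.001, -1.0]]
force: [0.8, -0.5, 0.7]
opening: 0.598
grasp_force: 0.0
```

>>> move_arm:
  increments:
    - {"xyz": [0, 0, 20], "roll": 0, "grip": 60}
    - {"xyz": [0, 0, 15], "roll": 0, "grip": 60}
    - {"xyz": [0, 0, 10], "roll": 0, "grip": 55}
    - {"xyz": [0, 0, 5], "roll": 0, "grip": 55}
    - {"xyz": [0, 0, 3], "roll": 0, "grip": 55}

```text
time_s: 54.82
position: [0.5677, 0.3383, 0.0469]
tcp_rot: [[-0.98, 0.199, -0.0], [0.199, 0.98, -0.0], [0.0, -0.0, -1.0]]
force: [0.2, 0.1, 0.7]
opening: 0.551
grasp_force: 0.0
```

>>> move_arm:
  increments:
    - {"xyz": [0, 0, 0], "roll": 0, "grip": 55}
    - {"xyz": [0, 0, 0], "roll": 0, "grip": 50}
    - {"xyz": [0, 0, 0], "roll": 0, "grip": 45}
    - {"xyz": [0, 0, 0], "roll": 0, "grip": 40}
    - {"xyz": [0, 0, 0], "roll": 0, "grip": 36}

```text
time_s: 55.23
position: [0.568, 0.3385, 0.0481]
tcp_rot: [[-0.98, 0.198, 0.001], [0.198, 0.98, 0.001], [-0.001, 0.001, -1.0]]
force: [0.7, -0.4, 0.3]
opening: 0.403
grasp_force: 0.0
```

>>> move_arm:
  increments:
    - {"xyz": [0, 0, 0], "roll": 0, "grip": 33}
    - {"xyz": [0, 0, 0], "roll": 0, "grip": 30}
    - {"xyz": [0, 0, 0], "roll": 0, "grip": 28}
    - {"xyz": [0, 0, 0], "roll": 0, "grip": 28}
    - {"xyz": [0, 0, 0], "roll": 0, "grip": 28}

```text
time_s: 55.65
position: [0.5678, 0.3383, 0.0475]
tcp_rot: [[-0.98, 0.198, 0.0], [0.198, 0.98, 0.0], [-0.0, 0.0, -1.0]]
force: [-1.1, -0.3, 2.4]
opening: 0.316
grasp_force: 30.0
```

>>> move_arm:
  increments:
    - {"xyz": [0, 0, -3], "roll": 0, "grip": 28}
    - {"xyz": [0, 0, -8], "roll": 0, "grip": 28}
    - {"xyz": [0, 0, -15], "roll": 0, "grip": 28}
    - {"xyz": [0, 0, -25], "roll": 0, "grip": 28}
    - {"xyz": [0, 0, -35], "roll": 0, "grip": 28}

```text
time_s: 56.07
position: [0.5653, 0.3374, 0.1316]
tcp_rot: [[-0.98, 0.199, -0.006], [0.199, 0.98, -0.002], [0.006, -0.004, -1.0]]
force: [0.1, 0.3, -0.7]
opening: 0.318
grasp_force: 30.0
```

>>> move_arm:
  increments:
    - {"xyz": [0, 0, -35], "roll": 0, "grip": 28}
    - {"xyz": [0, 0, -35], "roll": 0, "grip": 28}
    - {"xyz": [0, 0, -35], "roll": 0, "grip": 28}
    - {"xyz": [0, 0, -20], "roll": 0, "grip": 28}
    - {"xyz": [-1, -17.8, -2], "roll": 0, "grip": 28}

```text
time_s: 56.48
position: [0.5682, 0.3243, 0.2672]
tcp_rot: [[-0.981, 0.196, 0.012], [0.196, 0.981, 0.006], [-0.011, 0.009, -1.0]]
force: [0.5, -0.2, -0.3]
opening: 0.317
grasp_force: 30.0
```

>>> move_arm:
  increments:
    - {"xyz": [-1.5, -39.5, 0], "roll": 0, "grip": 28}
    - {"xyz": [-1.5, -39.5, 0], "roll": 0, "grip": 28}
    - {"xyz": [-1.5, -39.5, 0], "roll": 0, "grip": 28}
    - {"xyz": [-1.5, -39.5, 0], "roll": 0, "grip": 28}
    - {"xyz": [-1.5, -39.5, 0], "roll": 0, "grip": 28}

```text
time_s: 56.9
position: [0.5323, 0.1241, 0.2608]
tcp_rot: [[-0.98, 0.198, 0.001], [0.198, 0.98, 0.0], [-0.001, 0.0, -1.0]]
force: [0.8, -1.3, -0.1]
opening: 0.322
grasp_force: 30.0
```

>>> move_arm:
  increments:
    - {"xyz": [-1.5, -39.5, 0], "roll": 0, "grip": 28}
    - {"xyz": [-1.5, -39.5, 0], "roll": 0, "grip": 28}
    - {"xyz": [-1.5, -39.5, 0], "roll": 0, "grip": 28}
    - {"xyz": [-1.5, -39.5, 0], "roll": 0, "grip": 28}
    - {"xyz": [-1.5, -39.5, 0], "roll": 0, "grip": 28}

```text
time_s: 57.32
position: [0.5005, -0.0711, 0.2609]
tcp_rot: [[-0.98, 0.198, 0.001], [0.198, 0.98, -0.0], [-0.001, -0.0, -1.0]]
force: [1.3, -0.5, -0.3]
opening: 0.315
grasp_force: 30.0
```

>>> move_arm:
  increments:
    - {"xyz": [-1.5, -39.5, 0], "roll": 0, "grip": 28}
    - {"xyz": [-1.5, -39.5, 0], "roll": 0, "grip": 28}
    - {"xyz": [-1.5, -39.5, 0], "roll": 0, "grip": 28}
    - {"xyz": [-1.5, -39.5, 0], "roll": 0, "grip": 28}
    - {"xyz": [-1.5, -39.5, 0], "roll": 0, "grip": 28}

```text
time_s: 57.73
position: [0.4687, -0.2662, 0.2609]
tcp_rot: [[-0.98, 0.199, 0.001], [0.199, 0.98, -0.0], [-0.001, -0.0, -1.0]]
force: [0.3, 0.4, -0.7]
opening: 0.314
grasp_force: 30.0
```

>>> move_arm:
  increments:
    - {"xyz": [-1.5, -39.5, 0], "roll": 0, "grip": 28}
    - {"xyz": [-1.5, -39.5, 0], "roll": 0, "grip": 28}
    - {"xyz": [-1, -17.8, 0], "roll": 0, "grip": 28}
    - {"xyz": [0, 0, 0], "roll": 0.121, "grip": 28}
    - {"xyz": [0, 0, 0], "roll": 0.121, "grip": 28}

```text
time_s: 58.15
position: [0.4536, -0.3614, 0.2602]
tcp_rot: [[-0.9, 0.435, 0.0], [0.435, 0.9, 0.001], [0.0, 0.001, -1.0]]
force: [0.6, 0.8, -0.2]
opening: 0.318
grasp_force: 30.0
```

>>> move_arm:
  increments:
    - {"xyz": [0, 0, 0], "roll": 0.121, "grip": 28}
    - {"xyz": [0, 0, 0], "roll": 0.121, "grip": 28}
    - {"xyz": [0, 0, 0], "roll": 0.121, "grip": 28}
    - {"xyz": [0, 0, 0], "roll": 0.121, "grip": 28}
    - {"xyz": [0, 0, 0], "roll": 0.121, "grip": 28}

```text
time_s: 58.57
position: [0.4542, -0.3593, 0.2606]
tcp_rot: [[-0.496, 0.869, -0.0], [0.869, 0.496, 0.001], [0.001, 0.0, -1.0]]
force: [0.2, 0.3, -1.2]
opening: 0.321
grasp_force: 30.0
```

>>> move_arm:
  increments:
    - {"xyz": [0, 0, 0], "roll": 0.121, "grip": 28}
    - {"xyz": [0, 0, 0], "roll": 0.121, "grip": 28}
    - {"xyz": [0, 0, 0], "roll": 0.121, "grip": 28}
    - {"xyz": [0, 0, 0], "roll": 0.121, "grip": 28}
    - {"xyz": [0, 0, 0], "roll": 0, "grip": 28}

```text
time_s: 58.98
position: [0.4543, -0.3594, 0.2606]
tcp_rot: [[-0.038, 0.999, 0.0], [0.999, 0.038, 0.001], [0.001, 0.0, -1.0]]
force: [0.2, -0.1, -0.6]
opening: 0.317
grasp_force: 30.0
```

>>> move_arm:
  increments:
    - {"xyz": [0, 0, 0], "roll": 0, "grip": 28}
    - {"xyz": [0, 0, 0], "roll": 0, "grip": 28}
    - {"xyz": [0, 0, 0], "roll": 0, "grip": 28}

```text
time_s: 59.23
position: [0.4542, -0.36, 0.2604]
tcp_rot: [[-0.042, 0.999, 0.0], [0.999, 0.042, 0.0], [0.0, 0.0, -1.0]]
force: [0.3, -0.2, -0.8]
opening: 0.32
grasp_force: 30.0
```

Run:
```python
from h import *
s=bot.read_state(); print(s["opening"],s["grasp_force"])
plan([.4530,-.3600,.117],92.2)
i,d,K,T=cam("wrist"); W=cloud(d,K,T)
bx=(.4,.58,-.42,-.24)
comps(W,.115,.16,box=bx); comps(W,.095,.11,box=bx)
```

```text
0.31962134734285397 29.99781221151352
shift [  0.   -1.2 143.4] roll 0.0035 yaw0 92.4 pos [ 0.4542 -0.36    0.2604] t 59.23
507 px [349. 154.] mean [ 0.4816 -0.3279  0.1262] rect [ 481.9 -328.2] [45.9  9.4] 2.36
671 px [320. 122.] mean [ 0.4513 -0.2993  0.1031] rect [ 451.3 -299.6] [29.7 29.8] 2.47
682 px [379. 123.] mean [ 0.5113 -0.2979  0.1029] rect [ 511.6 -298.2] [29.8 30.2] 36.7
624 px [376. 179.] mean [ 0.5134 -0.3559  0.1028] rect [ 514.  -356.2] [29.8 30. ] 81.25
```

>>> move_arm:
  increments:
    - {"xyz": [0, -1.1, 20], "roll": 0, "grip": 28}
    - {"xyz": [0, 0, 35], "roll": 0, "grip": 28}
    - {"xyz": [0, 0, 35], "roll": 0, "grip": 28}
    - {"xyz": [0, 0, 30], "roll": 0, "grip": 28}
    - {"xyz": [0, 0, 20], "roll": 0, "grip": 28}

```text
time_s: 59.7
position: [0.4519, -0.3589, 0.1174]
tcp_rot: [[-0.041, 0.999, -0.003], [0.999, 0.041, 0.003], [0.003, -0.003, -1.0]]
force: [-0.0, 0.6, -1.1]
opening: 0.32
grasp_force: 30.0
```

>>> move_arm:
  increments:
    - {"xyz": [0, 0, 5], "roll": 0, "grip": 28}
    - {"xyz": [0, 0, 3], "roll": 0, "grip": 28}
    - {"xyz": [0, 0, 3], "roll": 0, "grip": 28}
    - {"xyz": [0, 0, 3], "roll": 0, "grip": 28}
    - {"xyz": [0, 0, 4], "roll": 0, "grip": 28}

```text
time_s: 60.12
position: [0.4541, -0.3614, 0.1037]
tcp_rot: [[-0.04, 0.999, 0.002], [0.999, 0.04, -0.003], [-0.003, 0.002, -1.0]]
force: [-0.2, -0.2, -0.7]
opening: 0.318
grasp_force: 30.0
```

>>> move_arm:
  increments:
    - {"xyz": [0, 0, 5], "roll": 0, "grip": 28}
    - {"xyz": [0, 0, 5], "roll": 0, "grip": 28}
    - {"xyz": [0, 0, 5], "roll": 0, "grip": 28}
    - {"xyz": [0, 0, 5], "roll": 0, "grip": 28}
    - {"xyz": [0, 0, 4], "roll": 0, "grip": 28}

```text
time_s: 60.53
position: [0.453, -0.3601, 0.0776]
tcp_rot: [[-0.04, 0.999, -0.0], [0.999, 0.04, 0.0], [0.0, -0.0, -1.0]]
force: [0.1, 0.9, -0.7]
opening: 0.319
grasp_force: 30.0
```

>>> move_arm:
  increments:
    - {"xyz": [0, 0, 3], "roll": 0, "grip": 28}
    - {"xyz": [0, 0, 2], "roll": 0, "grip": 28}
    - {"xyz": [0, 0, 2], "roll": 0, "grip": 28}
    - {"xyz": [0, 0, 1], "roll": 0, "grip": 28}
    - {"xyz": [0, 0, 1], "roll": 0, "grip": 28}

```text
time_s: 60.95
position: [0.4531, -0.3603, 0.0692]
tcp_rot: [[-0.04, 0.999, 0.0], [0.999, 0.04, -0.0], [-0.0, 0.0, -1.0]]
force: [0.5, -0.1, -0.8]
opening: 0.322
grasp_force: 30.0
```

>>> move_arm:
  increments:
    - {"xyz": [0, 0, 0], "roll": 0, "grip": 28}
    - {"xyz": [0, 0, 0], "roll": 0, "grip": 35}
    - {"xyz": [0, 0, 0], "roll": 0, "grip": 42}
    - {"xyz": [0, 0, 0], "roll": 0, "grip": 44}
    - {"xyz": [0, 0, 0], "roll": 0, "grip": 44}

```text
time_s: 61.37
position: [0.4531, -0.3604, 0.0694]
tcp_rot: [[-0.04, 0.999, 0.0], [0.999, 0.04, -0.0], [-0.0, 0.0, -1.0]]
force: [-0.7, 0.4, -0.5]
opening: 0.428
grasp_force: 0.0
```

>>> move_arm:
  increments:
    - {"xyz": [0, 0, -5], "roll": 0, "grip": 44}
    - {"xyz": [0, 0, -10], "roll": 0, "grip": 44}
    - {"xyz": [0, 0, -25], "roll": 0, "grip": 44}
    - {"xyz": [0, 0, -40], "roll": 0, "grip": 44}
    - {"xyz": [0, 0, -40], "roll": 0, "grip": 44}

```text
time_s: 61.78
position: [0.4524, -0.3595, 0.1904]
tcp_rot: [[-0.04, 0.999, -0.002], [0.999, 0.04, 0.002], [0.002, -0.002, -1.0]]
force: [1.4, -0.6, 0.9]
opening: 0.436
grasp_force: 0.0
```

>>> move_arm:
  increments:
    - {"xyz": [0, 0, -40], "roll": 0, "grip": 60}
    - {"xyz": [0, 0, -40], "roll": 0, "grip": 60}
    - {"xyz": [0, 0, -20], "roll": 0, "grip": 60}
    - {"xyz": [15, 15, -5], "roll": 0, "grip": 60}
    - {"xyz": [15.2, 15, 0], "roll": 0, "grip": 60}

```text
time_s: 62.2
position: [0.4828, -0.3304, 0.2988]
tcp_rot: [[-0.038, 0.999, 0.006], [0.999, 0.038, -0.006], [-0.006, 0.005, -1.0]]
force: [0.1, -0.6, -0.1]
opening: 0.591
grasp_force: 0.0
```

>>> move_arm:
  increments:
    - {"xyz": [0, 0, 0], "roll": 0.121, "grip": 80}
    - {"xyz": [0, 0, 0], "roll": 0.121, "grip": 80}
    - {"xyz": [0, 0, 0], "roll": 0.121, "grip": 80}
    - {"xyz": [0, 0, 0], "roll": 0.121, "grip": 80}
    - {"xyz": [0, 0, 0], "roll": 0.121, "grip": 80}

```text
time_s: 62.62
position: [0.4818, -0.3286, 0.2954]
tcp_rot: [[0.54, 0.842, 0.001], [0.842, -0.54, -0.001], [-0.0, 0.001, -1.0]]
force: [-0.2, 0.0, -0.2]
opening: 0.786
grasp_force: 0.0
```

>>> move_arm:
  increments:
    - {"xyz": [0, 0, 0], "roll": 0.121, "grip": 80}
    - {"xyz": [0, 0, 0], "roll": 0.121, "grip": 80}
    - {"xyz": [0, 0, 0], "roll": 0.121, "grip": 80}
    - {"xyz": [0, 0, 0], "roll": 0.121, "grip": 80}
    - {"xyz": [0, 0, 0], "roll": 0.121, "grip": 80}

```text
time_s: 63.03
position: [0.4817, -0.3287, 0.2954]
tcp_rot: [[0.923, 0.385, 0.001], [0.385, -0.923, -0.001], [0.0, 0.001, -1.0]]
force: [-0.1, -0.6, -0.1]
opening: 0.8
grasp_force: 0.0
```

>>> move_arm:
  increments:
    - {"xyz": [0, 0, 0], "roll": 0.121, "grip": 80}
    - {"xyz": [0, 0, 0], "roll": 0.121, "grip": 80}
    - {"xyz": [0, 0, 0], "roll": 0.119, "grip": 80}
    - {"xyz": [0, 0, 0], "roll": 0, "grip": 80}
    - {"xyz": [0, 0, 0], "roll": 0, "grip": 80}

```text
time_s: 63.45
position: [0.4818, -0.3288, 0.295]
tcp_rot: [[0.999, 0.043, 0.001], [0.043, -0.999, -0.001], [0.001, 0.001, -1.0]]
force: [-0.5, 0.1, 0.3]
opening: 0.8
grasp_force: 0.0
```

Run:
```python
from h import *
i,d,K,T=cam("wrist"); W=cloud(d,K,T); save("full",i); np.savez("full.npz",i=i,d=d,K=K,T=T)
bx=(.4,.58,-.42,-.24)
print("handle");h=comps(W,.115,.16,box=bx); print("caps");comps(W,.095,.11,box=bx); comps(W,.062,.075,box=bx)
plan([h[0][2][0][0]/1000,h[0][2][0][1]/1000,.0976],2.2)
```

```text
handle
369 px [321. 179.] mean [ 0.4828 -0.3291  0.1266] rect [ 481.9 -329.2] [45.2  8.9] 2.33
caps
531 px [295. 149.] mean [ 0.5121 -0.2988  0.1029] rect [ 512.  -298.4] [29.9 30.1] 69.85
534 px [346. 150.] mean [ 0.514  -0.3569  0.1029] rect [ 513.6 -356.9] [30.1 30.2] 33.52
489 px [345. 200.] mean [ 0.4549 -0.3592  0.1027] rect [ 454.2 -359.3] [29.8 29.9] 64.43
494 px [295. 200.] mean [ 0.4519 -0.3001  0.1028] rect [ 450.9 -300. ] [29.9 30.8] 72.19
4238 px [321. 167.] mean [ 0.4874 -0.329   0.0691] rect [ 481.3 -329.1] [132.7 104.2] 2.19
shift [  0.    0.3 197.3] roll 0.0043 yaw0 2.45 pos [ 0.4818 -0.3288  0.2949] t 63.5
```

View pics/full.png

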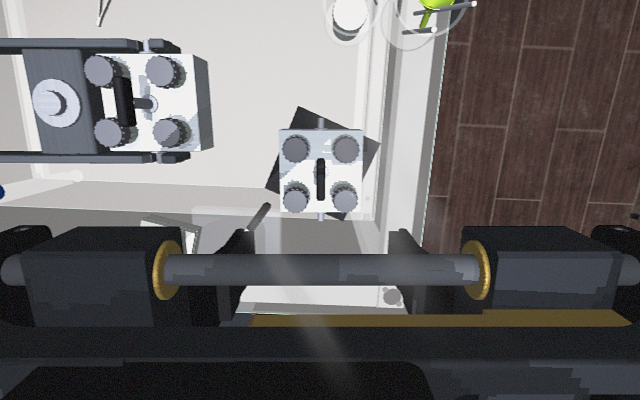

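All four tubes stand in the bores, tops level at 0.103: pixels (295,149), (346,150), (345,200) and (295,200). Now I'll grip the T handle deeper, at TCP z 0.090 and the handle centre (0.4819, -0.329).

>>> move_arm:
  increments:
    - {"xyz": [0, 0.2, 20], "roll": 0.002, "grip": 60}
    - {"xyz": [0, 0, 35], "roll": 0, "grip": 45}
    - {"xyz": [0, 0, 35], "roll": 0, "grip": 38}
    - {"xyz": [0, 0, 30], "roll": 0, "grip": 38}
    - {"xyz": [0, 0, 20], "roll": 0, "grip": 38}

```text
time_s: 63.92
position: [0.4805, -0.3278, 0.1516]
tcp_rot: [[0.999, 0.04, -0.003], [0.04, -0.999, 0.003], [-0.003, -0.003, -1.0]]
force: [-0.3, -0.0, 0.0]
opening: 0.506
grasp_force: 0.0
```

>>> move_arm:
  increments:
    - {"xyz": [0, 0, 10], "roll": 0, "grip": 38}
    - {"xyz": [0, 0, 5], "roll": 0, "grip": 38}
    - {"xyz": [0, 0, 0], "roll": 0, "grip": 38}
    - {"xyz": [0, 0, 0], "roll": 0, "grip": 38}
    - {"xyz": [0, 0, 0], "roll": 0, "grip": 38}

```text
time_s: 64.33
position: [0.4829, -0.3301, 0.1409]
tcp_rot: [[0.999, 0.038, 0.002], [0.038, -0.999, -0.003], [0.002, 0.003, -1.0]]
force: [-0.4, 0.0, 0.3]
opening: 0.381
grasp_force: 0.0
```

```bash
python3 -c "
from h import *
plan([.4819,-.329,.090],2.2); print(bot.read_state()['opening'])"
```

```text
shift [-1.  -1.3 50.9] roll -0.0002 yaw0 2.19 pos [ 0.4829 -0.3301  0.1409] t 64.33
0.3814917930806809
```

>>> move_arm:
  increments:
    - {"xyz": [-0.2, -0.2, 10], "roll": 0, "grip": 38}
    - {"xyz": [0, 0, 12], "roll": 0, "grip": 38}
    - {"xyz": [0, 0, 12], "roll": 0, "grip": 38}
    - {"xyz": [0, 0, 10], "roll": 0, "grip": 38}
    - {"xyz": [0, 0, 6], "roll": 0, "grip": 38}

```text
time_s: 64.75
position: [0.4813, -0.3286, 0.0883]
tcp_rot: [[0.999, 0.038, -0.001], [0.038, -0.999, 0.001], [-0.001, -0.001, -1.0]]
force: [-0.3, 0.1, 0.7]
opening: 0.38
grasp_force: 0.0
```

>>> move_arm:
  increments:
    - {"xyz": [0, 0, 0], "roll": 0, "grip": 38}
    - {"xyz": [0, 0, 0], "roll": 0, "grip": 38}
    - {"xyz": [0, 0, 0], "roll": 0, "grip": 38}
    - {"xyz": [0, 0, 0], "roll": 0, "grip": 32}
    - {"xyz": [0, 0, 0], "roll": 0, "grip": 26}

```text
time_s: 65.17
position: [0.482, -0.3293, 0.0899]
tcp_rot: [[0.999, 0.038, 0.001], [0.038, -0.999, -0.001], [0.001, 0.001, -1.0]]
force: [-0.3, 0.1, 0.6]
opening: 0.31
grasp_force: 0.0
```

>>> move_arm:
  increments:
    - {"xyz": [0, 0, 0], "roll": 0, "grip": 20}
    - {"xyz": [0, 0, 0], "roll": 0, "grip": 15}
    - {"xyz": [0, 0, 0], "roll": 0, "grip": 12}
    - {"xyz": [0, 0, 0], "roll": 0, "grip": 8}
    - {"xyz": [0, 0, 0], "roll": 0, "grip": 4}

```text
time_s: 65.58
position: [0.4816, -0.3282, 0.0893]
tcp_rot: [[0.999, 0.038, -0.0], [0.038, -0.999, 0.001], [-0.0, -0.001, -1.0]]
force: [0.2, 1.9, 1.7]
opening: 0.113
grasp_force: 30.0
```

>>> move_arm:
  increments:
    - {"xyz": [0, 0, 0], "roll": 0, "grip": 2}
    - {"xyz": [0, 0, 0], "roll": 0, "grip": 0}
    - {"xyz": [0, 0, 0], "roll": 0, "grip": 0}
    - {"xyz": [0, 0, 0], "roll": 0, "grip": 0}
    - {"xyz": [0, 0, 0], "roll": 0, "grip": 0}

```text
time_s: 66.0
position: [0.4816, -0.3282, 0.0893]
tcp_rot: [[0.999, 0.038, -0.0], [0.038, -0.999, 0.001], [-0.0, -0.001, -1.0]]
force: [0.8, 3.7, 4.2]
opening: 0.114
grasp_force: 30.0
```

>>> move_arm:
  increments:
    - {"xyz": [0, 0, -1], "roll": 0, "grip": 0}
    - {"xyz": [0, 0, -2], "roll": 0, "grip": 0}
    - {"xyz": [0, 0, -3], "roll": 0, "grip": 0}
    - {"xyz": [0, 0, -4], "roll": 0, "grip": 0}
    - {"xyz": [0, 0, -5], "roll": 0, "grip": 0}

```text
time_s: 66.42
position: [0.4811, -0.3289, 0.1038]
tcp_rot: [[0.999, 0.038, -0.001], [0.038, -0.999, 0.001], [-0.001, -0.001, -1.0]]
force: [0.2, 0.2, -7.2]
opening: 0.113
grasp_force: 30.0
```

>>> move_arm:
  increments:
    - {"xyz": [0, 0, -8], "roll": 0, "grip": 0}
    - {"xyz": [0, 0, -12], "roll": 0, "grip": 0}
    - {"xyz": [0, 0, -18], "roll": 0, "grip": 0}
    - {"xyz": [0, 0, -24], "roll": 0, "grip": 0}
    - {"xyz": [0, 0, -28], "roll": 0, "grip": 0}

```text
time_s: 66.83
position: [0.4806, -0.328, 0.1945]
tcp_rot: [[0.999, 0.038, -0.002], [0.038, -0.999, 0.002], [-0.002, -0.002, -1.0]]
force: [0.2, -0.1, -6.3]
opening: 0.111
grasp_force: 30.0
```

>>> move_arm:
  increments:
    - {"xyz": [0, 0, -28], "roll": 0, "grip": 0}
    - {"xyz": [0, 0, -26], "roll": 0, "grip": 0}
    - {"xyz": [0, 0, -18], "roll": 0, "grip": 0}
    - {"xyz": [0, 0, -10], "roll": 0, "grip": 0}
    - {"xyz": [0, 0, -4], "roll": 0, "grip": 0}

```text
time_s: 67.25
position: [0.4821, -0.3295, 0.2827]
tcp_rot: [[0.999, 0.038, 0.003], [0.038, -0.999, -0.003], [0.003, 0.003, -1.0]]
force: [1.1, -0.0, -7.5]
opening: 0.109
grasp_force: 30.0
```

>>> move_arm:
  increments:
    - {"xyz": [0, 0, 0], "roll": 0, "grip": 0}
    - {"xyz": [0, 0, 0], "roll": 0, "grip": 0}
    - {"xyz": [0, 0, 0], "roll": 0, "grip": 0}

```text
time_s: 67.5
position: [0.4806, -0.328, 0.2783]
tcp_rot: [[0.999, 0.038, -0.003], [0.038, -0.999, 0.003], [-0.003, -0.003, -1.0]]
force: [-0.7, 0.5, -7.3]
opening: 0.109
grasp_force: 30.0
```

```bash
python3 -c "
from h import *
plan([.5475,.063,.28],2.2); s=bot.read_state(); print(s['opening'],s['grasp_force'],s['force'])
i,d,K,T=cam('top'); W=cloud(d,K,T); comps(W,.10,.118,box=(.45,.65,-.22,.13))
"
```

```text
shift [  81.6 -388.2   -0.7] roll -0.0007 yaw0 2.16 pos [ 0.4806 -0.328   0.2783] t 67.5
0.10949051685142808 29.994887709617615 [-0.7287  0.506  -7.2708]
1432 px [339. 198.] mean [ 0.5472 -0.0356  0.1062] rect [547.6 -35. ] [130.5 187.4] 2.25
726 px [378. 199.] mean [ 0.5473 -0.1321  0.1022] rect [ 551.1 -135.7] [105.1 102.3] 0.88
```

>>> move_arm:
  increments:
    - {"xyz": [2, -10, 0], "roll": 0, "grip": 0}
    - {"xyz": [5, -22, 0], "roll": 0, "grip": 0}
    - {"xyz": [5.6, -26.6, 0], "roll": 0, "grip": 0}
    - {"xyz": [5.6, -26.6, 0], "roll": 0, "grip": 0}
    - {"xyz": [5.6, -26.6, 0], "roll": 0, "grip": 0}

```text
time_s: 67.97
position: [0.5008, -0.2142, 0.2794]
tcp_rot: [[0.999, 0.037, -0.001], [0.037, -0.999, 0.002], [-0.001, -0.002, -1.0]]
force: [0.8, -0.1, -7.9]
opening: 0.112
grasp_force: 30.0
```

>>> move_arm:
  increments:
    - {"xyz": [5.6, -26.6, 0], "roll": 0, "grip": 0}
    - {"xyz": [5.6, -26.6, 0], "roll": 0, "grip": 0}
    - {"xyz": [5.6, -26.6, 0], "roll": 0, "grip": 0}
    - {"xyz": [5.6, -26.6, 0], "roll": 0, "grip": 0}
    - {"xyz": [5.6, -26.6, 0], "roll": 0, "grip": 0}

```text
time_s: 68.38
position: [0.5236, -0.08, 0.2797]
tcp_rot: [[0.999, 0.038, -0.001], [0.038, -0.999, 0.001], [-0.001, -0.001, -1.0]]
force: [0.4, 0.1, -7.3]
opening: 0.112
grasp_force: 30.0
```

>>> move_arm:
  increments:
    - {"xyz": [5.6, -26.6, 0], "roll": 0, "grip": 0}
    - {"xyz": [5.6, -26.6, 0], "roll": 0, "grip": 0}
    - {"xyz": [5.6, -26.6, 0], "roll": 0, "grip": 0}
    - {"xyz": [5, -26, 0], "roll": 0, "grip": 0}
    - {"xyz": [4, -20, 0], "roll": 0, "grip": 0}

```text
time_s: 68.8
position: [0.5444, 0.0477, 0.2796]
tcp_rot: [[0.999, 0.039, -0.002], [0.039, -0.999, 0.002], [-0.001, -0.002, -1.0]]
force: [0.1, -0.3, -7.6]
opening: 0.107
grasp_force: 30.0
```

>>> move_arm:
  increments:
    - {"xyz": [2.5, -12, 0], "roll": 0, "grip": 0}
    - {"xyz": [1, -6.4, 0], "roll": 0, "grip": 0}
    - {"xyz": [0, 0, 0], "roll": 0, "grip": 0}
    - {"xyz": [0, 0, 0], "roll": 0, "grip": 0}
    - {"xyz": [0, 0, 0], "roll": 0, "grip": 0}

```text
time_s: 69.22
position: [0.5478, 0.0617, 0.2801]
tcp_rot: [[0.999, 0.037, -0.0], [0.037, -0.999, -0.001], [-0.001, 0.001, -1.0]]
force: [0.3, -0.1, -6.3]
opening: 0.109
grasp_force: 30.0
```

>>> move_arm:
  increments:
    - {"xyz": [0, 0, 0], "roll": 0, "grip": 0}
    - {"xyz": [0, 0, 0], "roll": 0, "grip": 0}
    - {"xyz": [0, 0, 0], "roll": 0, "grip": 0}
    - {"xyz": [0, 0, 0], "roll": 0, "grip": 0}
    - {"xyz": [0, 0, 0], "roll": 0, "grip": 0}

```text
time_s: 69.63
position: [0.548, 0.0625, 0.2803]
tcp_rot: [[0.999, 0.037, 0.0], [0.037, -0.999, -0.0], [0.0, 0.0, -1.0]]
force: [0.5, -0.0, -7.1]
opening: 0.112
grasp_force: 30.0
```

```bash
python3 -c "
from h import *
plan([.5475,.063,.175],2.2); s=bot.read_state(); p=np.array(s['position']); print(s['moment'])
i,d,K,T=cam('wrist'); W=cloud(d,K,T); np.savez('hang.npz',i=i,d=d,K=K,T=T)
print('rails');comps(W,.104,.116,box=(.45,.66,-.2,.13),mn=100)
print('caps');comps(W,p[2]+.008,p[2]+.02,box=(.53,.62,-.02,.14),mn=100)
b=(W[...,2]>p[2]-.03)&(W[...,2]<p[2]-.012)&(abs(W[...,1]-p[1])<.055)&(W[...,0]>p[0]+.01)
P=W[b]; A=np.c_[P[:,:2]-p[:2],np.ones(len(P))]; c=np.linalg.lstsq(A,P[:,2],rcond=None)[0]; print('slopes deg',np.degrees(c[:2]),'top rel',c[2]-p[2],len(P),np.percentile(P[:,1]-p[1],[.5,99.5]),np.percentile(P[:,0]-p[0],[99,99.9]))
"
```

```text
shift [ -0.5  -0.5 105.3] roll -0.0011 yaw0 2.14 pos [0.548  0.0625 0.2803] t 69.63
[-0.0158 -0.0102  0.0314]
rails
145 px [304. 124.] mean [0.6072 0.0825 0.1096] rect [607.2  82.4] [ 8.3 16.8] 1.75
1530 px [413. 124.] mean [ 0.6115 -0.0329  0.11  ] rect [611.4 -33. ] [  8.4 180.1] 2.11
163 px [524. 124.] mean [ 0.6158 -0.1499  0.109 ] rect [ 615.7 -150.4] [ 8.4 17.7] 2.29
138 px [524. 151.] mean [ 0.5872 -0.1545  0.1098] rect [ 587.4 -157.3] [11.9 26.2] 80.34
825 px [417. 179.] mean [ 0.5528 -0.0442  0.1075] rect [551.7 -44.6] [51.  34.5] 5.0
120 px [498. 179.] mean [ 0.5555 -0.133   0.1075] rect [ 555.  -134.7] [15.1 18.8] 69.08
108 px [464. 202.] mean [ 0.5289 -0.0981  0.1092] rect [ 527.8 -100.1] [11.2 26. ] 60.72
183 px [474. 231.] mean [ 0.4951 -0.1147  0.1092] rect [ 494.3 -114. ] [ 8.5 28.9] 1.65
137 px [509. 231.] mean [ 0.496  -0.1547  0.1089] rect [ 495.7 -155.2] [ 8.8 18. ] 4.64
caps
2304 px [268. 186.] mean [0.5787 0.0918 0.2939] rect [577.9  92.3] [30.1 30.6] 12.19
2313 px [375. 186.] mean [0.5807 0.0342 0.2939] rect [579.9  33.8] [30.6 30.1] 36.22
slopes deg [-2.8197 -0.0235] top rel -0.018744916869461337 6238 [-0.0513  0.0522] [0.0634 0.0663]
```

>>> move_arm:
  increments:
    - {"xyz": [-0.4, -0.4, 10], "roll": -0.001, "grip": 0}
    - {"xyz": [0, 0, 20], "roll": 0, "grip": 0}
    - {"xyz": [0, 0, 25], "roll": 0, "grip": 0}
    - {"xyz": [0, 0, 18], "roll": 0, "grip": 0}
    - {"xyz": [0, 0, 10], "roll": 0, "grip": 0}

```text
time_s: 70.1
position: [0.5455, 0.0635, 0.1942]
tcp_rot: [[0.999, 0.039, -0.005], [0.039, -0.999, 0.0], [-0.005, -0.001, -1.0]]
force: [-1.5, 0.3, -7.2]
opening: 0.108
grasp_force: 30.0
```

>>> move_arm:
  increments:
    - {"xyz": [0, 0, 4], "roll": 0, "grip": 0}
    - {"xyz": [0, 0, 0], "roll": 0, "grip": 0}
    - {"xyz": [0, 0, 0], "roll": 0, "grip": 0}
    - {"xyz": [0, 0, 0], "roll": 0, "grip": 0}
    - {"xyz": [0, 0, 0], "roll": 0, "grip": 0}

```text
time_s: 70.52
position: [0.5487, 0.0632, 0.1946]
tcp_rot: [[0.999, 0.039, 0.003], [0.039, -0.999, -0.0], [0.003, 0.0, -1.0]]
force: [0.1, 0.4, -7.3]
opening: 0.11
grasp_force: 30.0
```

>>> move_arm:
  increments:
    - {"xyz": [0, 0, 0], "roll": 0, "grip": 0}
    - {"xyz": [0, 0, 0], "roll": 0, "grip": 0}
    - {"xyz": [0, 0, 3], "roll": 0, "grip": 0}
    - {"xyz": [0, 0, 4], "roll": 0, "grip": 0}
    - {"xyz": [0, 0, 4], "roll": 0, "grip": 0}

```text
time_s: 70.93
position: [0.5476, 0.0633, 0.182]
tcp_rot: [[0.999, 0.039, 0.0], [0.039, -0.999, -0.0], [0.0, 0.0, -1.0]]
force: [-0.3, -0.6, -6.8]
opening: 0.109
grasp_force: 30.0
```

>>> move_arm:
  increments:
    - {"xyz": [0, 0, 4], "roll": 0, "grip": 0}
    - {"xyz": [0, 0, 4], "roll": 0, "grip": 0}
    - {"xyz": [0, 0, 4], "roll": 0, "grip": 0}
    - {"xyz": [0, 0, 4], "roll": 0, "grip": 0}
    - {"xyz": [0, 0, 4], "roll": 0, "grip": 0}

```text
time_s: 71.35
position: [0.5476, 0.0633, 0.1617]
tcp_rot: [[0.999, 0.039, -0.0], [0.039, -0.999, 0.0], [-0.0, -0.0, -1.0]]
force: [-0.5, -0.8, -6.6]
opening: 0.109
grasp_force: 30.0
```

>>> move_arm:
  increments:
    - {"xyz": [0, 0, 4], "roll": 0, "grip": 0}
    - {"xyz": [0, 0, 4], "roll": 0, "grip": 0}
    - {"xyz": [0, 0, 4], "roll": 0, "grip": 0}
    - {"xyz": [0, 0, 4], "roll": 0, "grip": 0}
    - {"xyz": [0, 0, 4], "roll": 0, "grip": 0}

```text
time_s: 71.77
position: [0.5476, 0.0632, 0.1419]
tcp_rot: [[0.999, 0.039, 0.0], [0.039, -0.999, -0.0], [0.0, 0.0, -1.0]]
force: [0.1, 0.1, -7.5]
opening: 0.111
grasp_force: 30.0
```

>>> move_arm:
  increments:
    - {"xyz": [0, 0, 4], "roll": 0, "grip": 0}
    - {"xyz": [0, 0, 4], "roll": 0, "grip": 0}
    - {"xyz": [0, 0, 4], "roll": 0, "grip": 0}
    - {"xyz": [0, 0, 3], "roll": 0, "grip": 0}
    - {"xyz": [0, 0, 2], "roll": 0, "grip": 0}

```text
time_s: 72.18
position: [0.5474, 0.0633, 0.1248]
tcp_rot: [[0.999, 0.039, -0.001], [0.039, -0.999, 0.0], [-0.001, -0.0, -1.0]]
force: [-0.2, -0.2, -6.5]
opening: 0.112
grasp_force: 30.0
```

>>> move_arm:
  increments:
    - {"xyz": [0, 0, 1], "roll": 0, "grip": 0}
    - {"xyz": [0, 0, 1], "roll": 0, "grip": 0}
    - {"xyz": [0, 0, 0], "roll": 0, "grip": 0}
    - {"xyz": [0, 0, 0], "roll": 0, "grip": 0}
    - {"xyz": [0, 0, 0], "roll": 0, "grip": 0}

```text
time_s: 72.6
position: [0.5477, 0.0633, 0.1235]
tcp_rot: [[0.999, 0.039, 0.0], [0.039, -0.999, -0.0], [0.0, 0.0, -1.0]]
force: [-0.3, -0.4, -7.3]
opening: 0.11
grasp_force: 30.0
```

>>> move_arm:
  increments:
    - {"xyz": [0, 0, 1], "roll": 0, "grip": 0}
    - {"xyz": [0, 0, 1], "roll": 0, "grip": 0}
    - {"xyz": [0, 0, 0.5], "roll": 0, "grip": 0}
    - {"xyz": [0, 0, 0], "roll": 0, "grip": 0}
    - {"xyz": [0, 0, 0], "roll": 0, "grip": 0}

```text
time_s: 73.02
position: [0.5478, 0.0633, 0.1212]
tcp_rot: [[0.999, 0.039, 0.001], [0.039, -0.999, -0.0], [0.001, 0.0, -1.0]]
force: [-0.7, -0.3, -1.7]
opening: 0.115
grasp_force: 30.0
```

>>> move_arm:
  increments:
    - {"xyz": [0, 0, 0.5], "roll": 0, "grip": 0}
    - {"xyz": [0, 0, 0], "roll": 0, "grip": 0}
    - {"xyz": [0, 0, 0], "roll": 0, "grip": 0}

```text
time_s: 73.27
position: [0.5479, 0.0632, 0.1211]
tcp_rot: [[0.999, 0.039, 0.001], [0.039, -0.999, -0.0], [0.001, 0.0, -1.0]]
force: [-2.7, 0.5, 4.4]
opening: 0.108
grasp_force: 30.0
```

The pins are seated: the load is off the wrist at the expected height. I'll ease off, open gently and retreat straight up.

>>> move_arm:
  increments:
    - {"xyz": [0, 0, -0.5], "roll": 0, "grip": 0}
    - {"xyz": [0, 0, 0], "roll": 0, "grip": 0}
    - {"xyz": [0, 0, 0], "roll": 0, "grip": 11}
    - {"xyz": [0, 0, 0], "roll": 0, "grip": 14}
    - {"xyz": [0, 0, 0], "roll": 0, "grip": 18}

```text
time_s: 73.68
position: [0.5482, 0.0632, 0.1207]
tcp_rot: [[0.999, 0.039, 0.001], [0.039, -0.999, -0.0], [0.001, 0.0, -1.0]]
force: [-0.4, -0.3, 0.3]
opening: 0.156
grasp_force: 0.0
```

>>> move_arm:
  increments:
    - {"xyz": [0, 0, 0], "roll": 0, "grip": 25}
    - {"xyz": [0, 0, 0], "roll": 0, "grip": 32}
    - {"xyz": [0, 0, 0], "roll": 0, "grip": 38}
    - {"xyz": [0, 0, 0], "roll": 0, "grip": 38}
    - {"xyz": [0, 0, 0], "roll": 0, "grip": 38}

```text
time_s: 74.1
position: [0.5476, 0.0633, 0.1207]
tcp_rot: [[0.999, 0.039, 0.0], [0.039, -0.999, -0.0], [0.0, 0.0, -1.0]]
force: [-0.1, 0.4, -0.0]
opening: 0.368
grasp_force: 0.0
```

>>> move_arm:
  increments:
    - {"xyz": [0, 0, -3], "roll": 0, "grip": 38}
    - {"xyz": [0, 0, -6], "roll": 0, "grip": 38}
    - {"xyz": [0, 0, -10], "roll": 0, "grip": 38}
    - {"xyz": [0, 0, -15], "roll": 0, "grip": 38}
    - {"xyz": [0, 0, -20], "roll": 0, "grip": 38}

```text
time_s: 74.52
position: [0.5468, 0.0633, 0.1752]
tcp_rot: [[0.999, 0.039, -0.002], [0.039, -0.999, 0.0], [-0.002, -0.0, -1.0]]
force: [0.6, -0.1, -0.2]
opening: 0.378
grasp_force: 0.0
```

>>> move_arm:
  increments:
    - {"xyz": [0, 0, -30], "roll": 0, "grip": 60}
    - {"xyz": [0, 0, -35], "roll": 0, "grip": 60}
    - {"xyz": [0, 0, -35], "roll": 0, "grip": 60}
    - {"xyz": [0, 0, -25], "roll": 0, "grip": 60}
    - {"xyz": [0, 0, -10], "roll": 0, "grip": 60}

```text
time_s: 74.93
position: [0.5499, 0.0632, 0.3155]
tcp_rot: [[0.999, 0.039, 0.01], [0.039, -0.999, -0.001], [0.01, 0.001, -1.0]]
force: [0.7, 0.1, 1.9]
opening: 0.583
grasp_force: 0.0
```

>>> move_arm:
  increments:
    - {"xyz": [0, 0, 0], "roll": 0, "grip": 60}
    - {"xyz": [0, 0, 0], "roll": 0, "grip": 60}
    - {"xyz": [0, 0, 0], "roll": 0, "grip": 60}
    - {"xyz": [0, 0, 0], "roll": 0, "grip": 60}
    - {"xyz": [0, 0, 0], "roll": 0, "grip": 60}

```text
time_s: 75.35
position: [0.5466, 0.0633, 0.3078]
tcp_rot: [[0.999, 0.039, -0.004], [0.039, -0.999, 0.0], [-0.004, -0.0, -1.0]]
force: [0.3, 0.1, 0.8]
opening: 0.594
grasp_force: 0.0
```

Run:
```python
from h import *
def look(tag):
    i,d,K,T=cam("wrist"); W=cloud(d,K,T); save(tag,i)
    print("caps");comps(W,.128,.142,box=(.48,.62,-.01,.13)); print("handle");comps(W,.150,.17,box=(.48,.62,-.2,.13)); 
    b=(W[...,2]>.09)&(W[...,2]<.106)&(abs(W[...,1]-.063)<.05)&(abs(W[...,0]-.548)<.05)
    P=W[b]; c=np.linalg.lstsq(np.c_[P[:,:2]-[.548,.063],np.ones(len(P))],P[:,2],rcond=None)[0]; print("slopes",np.degrees(c[:2]),c[2])
    print("rails/nut");comps(W,.106,.116,box=(.45,.66,-.2,.13),mn=600)
look("end1"); print(bot.read_state()["time_s"],bot.read_state()["position"])
```

```text
caps
586 px [295. 149.] mean [0.5781 0.0926 0.1348] rect [578.   92.9] [29.7 30.2] 11.94
590 px [349. 149.] mean [0.5802 0.0346 0.1349] rect [580.1  34.4] [29.2 29.9] 81.64
539 px [348. 202.] mean [0.521  0.0321 0.1346] rect [520.2  31.9] [29.1 30.4] 69.43
536 px [295. 203.] mean [0.5181 0.0912 0.1347] rect [517.3  91.5] [29.9 30.2] 67.83
handle
428 px [322. 181.] mean [0.5488 0.0626 0.1584] rect [547.8  62.6] [46.1  9.5] 2.11
557 px [511. 181.] mean [ 0.5557 -0.1344  0.1572] rect [ 555.2 -135.7] [45.3 10.7] 2.07
slopes [ 0.0378 -0.0663] 0.10106215586914448
rails/nut
1260 px [408. 121.] mean [ 0.6116 -0.0331  0.1102] rect [611.5 -32.8] [  7.8 178.4] 2.17
784 px [404. 173.] mean [ 0.5523 -0.0349  0.1085] rect [551.7 -36.2] [49.4 49.4] 52.2
1104 px [400. 222.] mean [ 0.4915 -0.0358  0.1097] rect [491.  -38.7] [  9.5 179.7] 2.16
75.4 [0.5468 0.0633 0.3081]
```

View pics/end1.png

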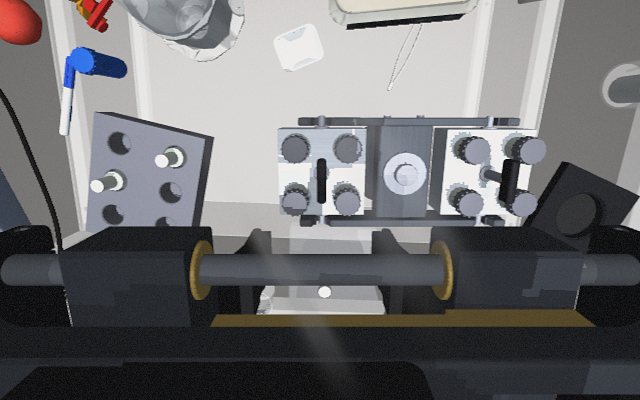

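The filled bucket hangs in the left place at (320,175), level to under 0.1°, with the handle back at its original position and height. Four caps are in it, the loaded bucket at (497,175) is untouched, and the two blanks remain in the rack. I'll rest a moment and hand in.

>>> move_arm:
  increments:
    - {"xyz": [0, 0, 0], "roll": 0, "grip": 60}
    - {"xyz": [0, 0, 0], "roll": 0, "grip": 60}
    - {"xyz": [0, 0, 0], "roll": 0, "grip": 60}
    - {"xyz": [0, 0, 0], "roll": 0, "grip": 60}
    - {"xyz": [0, 0, 0], "roll": 0, "grip": 60}

```text
time_s: 75.82
position: [0.5476, 0.0633, 0.3098]
tcp_rot: [[0.999, 0.039, 0.0], [0.039, -0.999, -0.0], [0.0, 0.0, -1.0]]
force: [-0.4, 0.2, -0.5]
opening: 0.601
grasp_force: 0.0
```

```bash
python3 -c "
from h import *
print(bot.hand_in())"
```

```text
the job is handed in; nothing more can be done
None
```

The job is handed in at about 76 s of the 210 s: all four sample tubes are in the bucket, no blanks were needed, and it hangs level in the rotor's left place with the loaded bucket untouched (two tube grasps slipped off the cap and were redone).

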